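Clamp the ornament board with the hex key

TASK

Lock the ornament board: take the larger of the two T-handled hex keys out of the wooden stand, push it fully down into the hex socket of the clamp bolt and turn it clockwise, regripping as needed, until the clamp's arm has swung fully home against its stop pin. Then put the key back fully down and upright in the hole it came from. Turn the clamp with the key only: the gripper must not press on the clamp or the board itself, and leave the small key, the jar, the mug and the tin where they stand.

Things in the scene. Friction and masses are not known exactly. Their poses are not given: they have to be found in the camera images.
- key: The larger T-handled hex key, loose, 0.11 to 0.21 kg, upright in one of the stand's holes. Origin on its axis at the tip; z up the shaft, x along the T-bar. From z = 28 to 33 mm it has a 28 mm diameter collar, which rests on the stand's top or on the bolt's face and keeps the key upright when let go; above that an 11 mm round neck carries the T-bar.
- key_bar (a point): Middle of the larger key's black plastic T-bar, 82 mm above its tip. The bar is 90 mm long, 14 mm wide and 14 mm tall: grasp it here from above, across its 14 mm width.
- key_tip (a point): Tip of the larger key, on its axis. Hex shaft 14 mm across flats (16.2 mm across corners), two of its flats square to the T-bar's length; the lowest 3 mm are a round cone tapering to 10 mm diameter.
- small_key: A like key with a 60 mm T-bar and an 8 mm hex shaft, otherwise the same heights, in the stand's other hole. Leave it alone.
- stand: Fixed pale wooden block 70 x 170 x 45 mm (x, y, z), origin at the centre of its underside. Its top has two upright round holes, 22 mm diameter, 36 mm deep, at y = +50 and -50 mm; each holds one key (either way round), collar on the block's top, so a seated key's tip is 17 mm above the table. At the start the T-bars lie about along the block's x (within 0.25 rad).
- stand_hole0 (a point): Mouth of the stand's hole at y = +50 mm, at its top, 45 mm above the table.
- stand_hole1 (a point): Mouth of the stand's hole at y = -50 mm, at its top, 45 mm above the table.
- board: Fixed plywood board 140 x 220 x 18 mm with ornaments and, beside its edge, the clamp. Origin on the clamp bolt's vertical axis at table level; x points from the bolt towards the board, whose near edge is 36 mm off. The stop pin (6 mm diameter, 16 mm tall) stands on the board at x = 64, y = -11.5 mm.
- socket (a point): Centre of the hex socket's mouth in the bolt's face, on the bolt's axis, 47 mm above the table. 15.4 mm across flats, 30 mm deep: a key fully in has its tip 28 mm below this point, with about 0.2 rad of play either way. Two flats are square to the clamp arm's length and turn with it. The face lies 3 mm deep inside a round steel rim, 35 mm inner, 44 mm outer diameter.
- bolt (a joint): Angle of the clamp bolt in rad; grows as it is turned clockwise seen from above. 0 fully open, 4.2 fully home (hard stop). It starts between 0 and 0.5, turns with a friction of 0.2 N m and stays where it is left. The clamp arm points at yaw (4.2 - value) in the board's frame, so along the board's +x when home.
- jar: Amber glass jar, 64 mm diameter, 85 mm tall, origin under its centre. Leave it.
- mug: White mug, 76 mm diameter, 90 mm tall, origin under its centre. Leave it.
- tin: Low aluminium tin, 70 mm diameter, 40 mm tall, origin under its centre. Leave it.
- lug_end (a point): Outer end of the clamp's arm, on its centre line, 25 mm above the table and 75 mm from the bolt's axis; it turns with the bolt. The arm is a dark steel bar on the bolt, 16 mm wide, 10 mm thick, reaching from 21 to 75 mm off the bolt's axis, underside 20 mm and top 30 mm above the table. It clears the board, whose top is 18 mm high.

How it is judged:
By the outcome, as a careful person would: the job done as asked, in the order asked, and still so for the second after the job is handed in, with the robot touching nothing.
It also fails if it takes over 72 s, if anything falls off the work surface, if the arm or the gripper's body presses on something with over 40 N, if the wrist force passes 120 N, or if a joint passes its speed limit or range.

ROBOT

A 6-joint arm with a two-finger parallel gripper is mounted at the origin on the work surface. World frame = base frame: x ahead of the robot, y to its left, z up, the work surface at z = 0. Lengths are in m, angles in degrees, forces in N, time in s.
With the tool pointing down it reaches from about 0.3 to 0.75 m from the base axis. Payload 8.5 kg.
Tool frame: the origin (TCP) lies midway between the tips of the shut fingers; the grasp point (between the pads) lies 19 mm behind it (env.tcp_to_grasp is the z of the grasp point in the tool frame, in m); z points along the fingers, y is the line along which they close (so a half turn about z gives the same grasp; the last joint's range is limited). The gripper opens to 85 mm and grips with 20 to 120 N. Pads are 22 mm wide; open, the fingers measure 114 mm over their backs; the gripper's body (76 mm by 85 mm) begins 54 mm behind the grasp point. The pads swing forward as they close: fully open they stand 13 mm farther back than shut.
Start: joints at [-83.956, 21.807, 74.336, -0, 83.858, -12.336], TCP at [0.173, -0.522, 0.231] pointing down, gripper open.
Joint ranges: [-178.18, 178.18], [-50.72, 133.34], [12.68, 142.11], [-81.47, 261.47], [9.98, 163.14], [-165.26, 165.26]. Speed limits (degrees/s): [136.94, 136.94, 180, 180, 180, 180].

INTERFACE

Orientations are given as a 3x3 rotation matrix whose columns are the frame's x, y, z axes.
In Python, from rig import env, imaging, job, models gives the robot as it stands. The module is installed in compiled form; this text tells all that it offers.
- The arm moves only by the tool jog_arm, never from a script. Its argument "plan" is text: rows parted by semicolons, each of 7 numbers parted by spaces: the turn, a rotation vector about the tool's x, y, z in degrees, then the shift along the tool's x, y, z in cm, then the closure in counts, from 0 (fully open) to 255 (shut). In form: rx ry rz x y z claw; .... A call has 1 to 10 rows; each row shifts and turns the commanded pose from where the row before left it, along the tool's axes as they then stand; what a row does not reach is not made up. A row lasts 1/12 s, in which the tool goes at most 41.7 mm and 7.16 degrees, less where a joint would pass 70% of its speed; a pose out of reach is approached as far as the arm can. A call with a gripper value outside its range is refused whole. The fingers move at their own pace and stop on an object; "grip_force" is the grip in N (left out, the last holds). Time passes only in rows, so rows that do not move let the fingers close. It gives the time, the measured TCP pose, the force, the opening and the grip force at its end, in the units of the state.
- env.observe(): the state, without advancing time (a new reading comes with each control period).
- imaging.get_image(name): name is "scene" or "top" or "wrist"; returns a dict with "pixels" (480x640x3 uint8, red, green, blue), "depth" (480x640 float32, m along the optical axis (not along the pixel's ray), 0 where there is no reading), "fov_y" (degrees; the focal length in pixels is half the picture's height over the tangent of half this angle, whatever the lens; pixels are square), "cx", "cy" (the principal point, pixels), "world_from_camera" (4x4, takes a point from camera to world coordinates). Camera axes: x right, y down, z forward; pixel columns grow to the right and rows downward; lengths in m; the calibration is good to about 2 mm. A picture is of the moment at which its call begins.
- job.close_job(): hands the job in; it is judged then, once.
Trained networks look in the newest picture that a camera, given by its name, has taken for a name from the list of things; names that differ only in an ending like _2 or _b are one class to them, and where a whole thing is asked for, a point or a joint stands for the part that bears it (a point fixed in the world has none). Each returns a list of dicts, best first, with "confidence" (0 to 1); they miss things now and then, are a little off and sometimes report something else, mostly with a low value. They report only what shows in the picture. A call takes as long as a camera call.
- models.outline_of(camera, query): "region" (480x640 bool, what is visible of it) and "bbox" ([centre column, centre row, width, height] in pixels, round what is visible of it).
- models.tip_of(camera, query): "at" ([column, row] in pixels: a listed point, or the origin of a listed thing).
The state is a dict: "time_s": time; "q": joint angles; "qvel": joint speeds; "joint_efforts": joint torques, N m; "position": TCP position; "tool_rot": TCP orientation; "ft_force": force on the tool from outside, world axes, zero at the start; "wrist_torque": the same for the moment, N m; "grip_width": finger opening in m; "gripper_force": force on a finger pad.
Only numpy, scipy, OpenCV 4.12 (cv2) and the standard library are available. Lean on these libraries where they do the work, as an engineer would, in place of code of your own. Each camera call takes 0.05 s, during which the arm holds its last target. There are 200 camera calls.

## Working session

There is one attempt and no reset: what is moved stays moved. The work goes in short steps, Python scripts to look and compute and a tool call to move; the robot and the scene stay as the last step left them, time stands still between calls to the robot, and variables do not carry over. Pictures are saved under pics/ and viewed, at most 10 in all, crops included, and the job is handed in when it is done.

Besides the shell and the picture viewer there is one more tool, called after "Emit:" in YAML: its name, and indented under it one key for each argument. jog_arm: Moves the arm, as the interface text tells. Its arguments: {"type":"object","properties":{"plan":{"type":"string"},"grip_force":{"type":"number"}},"required":["plan"]}

```bash
mkdir -p pics; cat > h.py <<'E'
import numpy as np, cv2
from rig import env, imaging, job, models
def px2w(im,u,v,z=None,d=None):
    f=240/np.tan(np.radians(im["fov_y"])/2); T=np.array(im["world_from_camera"])
    r=np.array([(u-im["cx"])/f,(v-im["cy"])/f,1.])
    if z is not None:
        w=T[:3,:3]@r; return T[:3,3]+w*(z-T[2,3])/w[2]
    if d is None: d=im["depth"][int(round(v)),int(round(u))]
    return T[:3,:3]@(r*d)+T[:3,3]
def save(im,n): cv2.imwrite(n,cv2.cvtColor(im["pixels"],cv2.COLOR_RGB2BGR))
Z=dict(key_bar=.099,key_tip=.017,stand_hole0=.045,stand_hole1=.045,socket=.047,lug_end=.025,jar=0,mug=0,tin=0,stand=0,board=0,small_key=.017,key=.017)
E
python3 - <<'E'
from h import *
np.set_printoptions(precision=4,suppress=True)
for c in ("top","scene"):
    im=imaging.get_image(c); save(im,f"pics/{c}0.png")
    print(c,im["fov_y"],im["world_from_camera"][:3,3] if hasattr(im["world_from_camera"],'shape') else '')
    for n,z in Z.items():
        for o in models.tip_of(c,n)[:2]:
            print(n,round(o["confidence"],2),np.round(o["at"],1),px2w(im,*o["at"],z=z))
print(env.observe(), env.tcp_to_grasp)
E
```

```text
top 53.86299493696374 [ 0.319  -0.014   1.2656]
key_bar 0.67 [255.3 240.8] [0.489  0.1566 0.099 ]
stand_hole0 0.65 [222.6 237.7] [0.503  0.2503 0.045 ]
stand_hole0 0.65 [258.9 242.7] [0.4921 0.1549 0.045 ]
stand_hole1 0.65 [222.6 237.7] [0.503  0.2503 0.045 ]
stand_hole1 0.65 [258.9 242.7] [0.4921 0.1549 0.045 ]
socket 0.88 [398.4 228.3] [ 0.5387 -0.2089  0.047 ]
lug_end 0.56 [422.5 247.8] [ 0.4917 -0.2762  0.025 ]
jar 0.87 [264.6 169.1] [0.7052 0.1548 0.    ]
mug 0.96 [178.3 187.7] [0.6462 0.3901 0.    ]
tin 0.55 [222.  240.6] [0.5019 0.2612 0.    ]
tin 0.43 [421.5 246.6] [ 0.4984 -0.2789  0.    ]
stand 0.88 [243.3 244. ] [0.494  0.2031 0.    ]
board 0.94 [399.7 234. ] [ 0.5315 -0.2199  0.    ]
small_key 0.59 [225.2 243. ] [0.4931 0.2486 0.017 ]
key 0.55 [259.8 244.4] [0.4916 0.1562 0.017 ]
scene 56.67791525743976 [ 1.0284 -0.3838  0.847 ]
key_bar 0.68 [376.5 205.8] [0.4999 0.1477 0.099 ]
key_bar 0.65 [248.5 313.6] [ 0.5895 -0.2411  0.099 ]
key_tip 0.61 [372.2 226. ] [0.4912 0.1523 0.017 ]
stand_hole0 0.84 [375.2 217.1] [0.4904 0.1588 0.045 ]
stand_hole0 0.56 [410.1 202.3] [0.4995 0
[... 540 characters left out ...]
[0.4844 0.1547 0.    ]
small_key 0.59 [407.4 213.2] [0.5069 0.2554 0.017 ]
key 0.8 [372.4 227.6] [0.4957 0.1493 0.017 ]
{'time_s': 1.4, 'q': array([-83.9535,  21.8101,  74.3345,   0.0011,  83.8576, -12.3354]), 'qvel': array([-0.1113,  0.0058,  0.0881, -0.0104, -0.0568,  0.0425]), 'joint_efforts': array([  0.0002, -44.8329, -23.1464,  -0.0002,   0.0005,  -0.    ]), 'position': array([ 0.1734, -0.5219,  0.2313]), 'tool_rot': array([[ 0.949 ,  0.3153,  0.    ],
       [ 0.3153, -0.949 ,  0.    ],
       [ 0.    , -0.    , -1.    ]]), 'ft_force': array([ 0.2507, -0.7429, -0.7682]), 'wrist_torque': array([-0.0069, -0.013 , -0.1025]), 'gripper_force': 0.0, 'grip_width': 0.0854352057837081} -0.0187
```

```bash
python3 - <<'E'
import cv2,numpy as np
a=cv2.imread("pics/top0.png");
l=cv2.resize(a[195:285,195:285],(400,400),interpolation=cv2.INTER_CUBIC)
r=cv2.resize(a[180:270,360:450],(400,400),interpolation=cv2.INTER_CUBIC)
cv2.imwrite("pics/c0.png",np.hstack([l,r]))
E
```

```text
(no output)
```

View pics/c0.png

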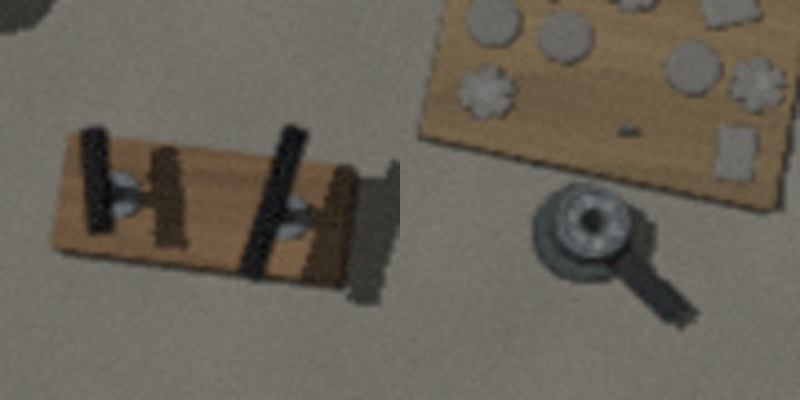

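View pics/scene0.png

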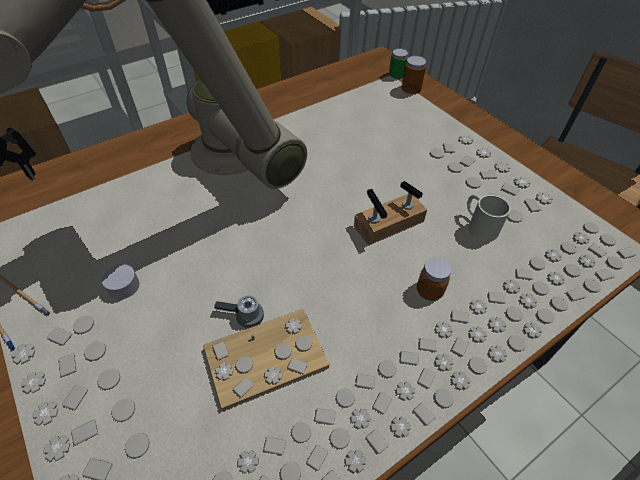

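```bash
cat >> h.py <<'E'
np.set_printoptions(precision=4,suppress=True)
def cloud(im):
    f=240/np.tan(np.radians(im["fov_y"])/2); T=np.array(im["world_from_camera"])
    v,u=np.mgrid[:480,:640]; d=im["depth"]
    P=np.stack([(u-im["cx"])/f*d,(v-im["cy"])/f*d,d],-1)
    return P@T[:3,:3].T+T[:3,3]
def bar(im,c,r=.06,z=(.093,.115)):
    P=cloud(im); m=(np.hypot(P[...,0]-c[0],P[...,1]-c[1])<r)&(P[...,2]>z[0])&(P[...,2]<z[1])&(im["depth"]>0)
    ctr,(w,h),a=cv2.minAreaRect((P[m][:,:2]*1000).astype(np.float32))
    yaw=a if w>h else a+90
    return np.array(ctr)/1000,(w,h),(yaw+90)%180-90,m.sum(),np.median(P[m][:,2])
def go(p,yyaw=None):
    "rz first, then shift in the turned tool frame, in cm, to TCP position p"
    s=env.observe(); R=s["tool_rot"]; y=np.degrees(np.arctan2(R[1,1],R[0,1]))
    t=y if yyaw is None else yyaw
    rz=-((t-y+180)%360-180)
    b=np.radians(t); ya=np.array([np.cos(b),np.sin(b),0]); za=np.array([0,0,-1.]); xa=np.cross(ya,za)
    d=np.array(p)-s["position"]
    print("yyaw",y,"rz",rz,"shift cm",100*np.array([xa@d,ya@d,za@d]),"tilt",R[:,2],"t",s["time_s"])
E
python3 - <<'E'
from h import *
im=imaging.get_image("top")
print(bar(im,(.49,.155))); print(bar(im,(.5,.25),.045))
P=cloud(im); m=(np.hypot(P[...,0]-.535,P[...,1]+.22)<.04)&(P[...,2]>.04)&(P[...,2]<.06)
print(m.sum(),cv2.minEnclosingCircle((P[m][:,:2]*1000).astype(np.float32)),px2w(im,403,230,z=.05))
go((.49,.155,.25),74.6)
E
```

```text
(array([0.4895, 0.154 ]), (14.59907054901123, 89.34515380859375), -14.566230773925781, np.int64(225), np.float64(0.1054501638037002))
(array([0.4997, 0.2528]), (58.931785583496094, 14.93370246887207), 10.038265228271484, np.int64(155), np.float64(0.10518165626729026))
199 ((534.9225463867188, -221.5030975341797), 22.27204132080078) [ 0.5339 -0.2205  0.05  ]
yyaw -71.61917216031564 rz -146.21917216031562 shift cm [-12.5438  73.6701  -1.8664] tilt [ 0.     -0.0001 -1.    ] t 1.45
```

Emit:
jog_arm:
  plan: "0 0 -7 0 0 -0.2 0;0 0 -7 0 0 -0.2 0;0 0 -7 0 0 -0.2 0;0 0 -7 0 0 -0.2 0;0 0 -7 0 0 -0.2 0;0 0 -7 0 0 -0.2 0;0 0 -7 0 0 -0.2 0;0 0 -7 0 0 -0.2 0;0 0 -7 0 0 -0.2 0;0 0 -7 0 0 -0.2 0"

```text
time_s: 2.28
position: [0.1734, -0.5219, 0.2514]
tool_rot: [[0.022, 1.0, -0.0], [1.0, -0.022, 0.0], [0.0, -0.0, -1.0]]
ft_force: [0.3, 0.6, -0.0]
grip_width: 0.0859
gripper_force: 0.0
```

Emit:
jog_arm:
  plan: "0 0 0 3.4 1.5 0 0;0 0 0 3.4 1.5 0 0;0 0 0 3.4 1.5 0 0;0 0 0 3.4 1.5 0 0;0 0 0 3.4 1.5 0 0;0 0 0 3.4 1.5 0 0;0 0 0 3.4 1.5 0 0;0 0 0 3.4 1.5 0 0;0 0 0 3.4 1.5 0 0;0 0 0 3.4 1.5 0 0"

```text
time_s: 3.12
position: [0.3333, -0.1846, 0.2515]
tool_rot: [[0.029, 1.0, 0.001], [1.0, -0.029, -0.0], [-0.0, 0.001, -1.0]]
ft_force: [-0.6, -0.1, 0.3]
grip_width: 0.0857
gripper_force: 0.0
```

Emit:
jog_arm:
  plan: "0 0 0 3.4 1.5 0 0;0 0 0 3.4 1.5 0 0;0 0 0 3.4 1.5 0 0;0 0 0 3.4 1.5 0 0;0 0 0 3.4 1.5 0 0;0 0 0 3.4 1.5 0 0;0 0 0 3.4 1.5 0 0;0 0 0 3.4 1.5 0 0;0 0 0 3.4 1.5 0 0;0 0 0 3.4 1.5 0 0"

```text
time_s: 3.95
position: [0.4929, 0.1514, 0.2514]
tool_rot: [[0.028, 1.0, 0.0], [1.0, -0.028, -0.0], [-0.0, 0.0, -1.0]]
ft_force: [0.3, -1.2, -0.1]
grip_width: 0.0851
gripper_force: 0.0
```

Emit:
jog_arm:
  plan: "0 0 -7 0 0 0 0;0 0 -7 0 0 0 0;0 0 -7 0 0 0 0;0 0 -7 0 0 0 0;0 0 -7 0 0 0 0;0 0 -7 0 0 0 0;0 0 -7 0 0 0 0;0 0 -7 0 0 0 0;0 0 -7 0 0 0 0;0 0 -7 0 0 0 0"

```text
time_s: 4.78
position: [0.4925, 0.1493, 0.2513]
tool_rot: [[-0.932, 0.363, -0.0], [0.363, 0.932, 0.0], [0.0, -0.0, -1.0]]
ft_force: [0.4, -1.1, 0.2]
grip_width: 0.0854
gripper_force: 0.0
```

Emit:
jog_arm:
  plan: "0 0 -7 0 0 0 0;0 0 0 0 0 0 0;0 0 0 0 0 0 0"

```text
time_s: 5.03
position: [0.4925, 0.1493, 0.2513]
tool_rot: [[-0.967, 0.256, 0.0], [0.256, 0.967, -0.0], [-0.0, -0.0, -1.0]]
ft_force: [0.3, 0.8, 0.3]
grip_width: 0.0855
gripper_force: 0.0
```

```bash
python3 - <<'E'
from h import *
im=imaging.get_image("wrist"); save(im,"pics/w1.png")
print(bar(im,(.49,.154))); print(bar(im,(.5,.253),.045))
P=cloud(im)
m=(np.hypot(P[...,0]-.49,P[...,1]-.154)<.045)&(P[...,2]>.092)&(P[...,2]<.115)
print(px2w(im,im["cx"],im["cy"],z=.1),env.observe()["q"])
go((.4895,.154,.12),75.4)
E
```

```text
(array([0.4941, 0.156 ]), (13.236928939819336, 89.61858367919922), -14.901664733886719, np.int64(1783), np.float64(0.1070767856367485))
(array([0.5046, 0.2549]), (60.566558837890625, 14.51221752166748), 7.964666366577148, np.int64(1487), np.float64(0.10695475078012667))
[0.5084 0.1467 0.1   ] [  3.6693  17.4197  77.6743  -0.0006  84.9068 -71.4892]
yyaw 75.1585483542941 rz -0.24145164570592215 shift cm [ 0.4091  0.3768 13.1327] tilt [-0. -0. -1.] t 5.0833
```

View pics/w1.png

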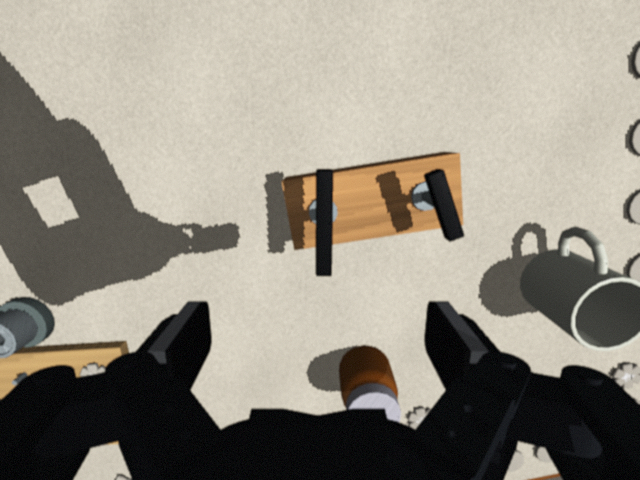

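Emit:
jog_arm:
  plan: "0 0 7 0 0 0 0;0 0 7 0 0 0 0;0 0 7 0 0 0 0;0 0 7 0 0 0 0;0 0 7 0 0 0 0;0 0 7 0 0 0 0;0 0 7 0 0 0 0;0 0 7 0 0 0 0;0 0 7 0 0 0 0;0 0 7 0 0 0 0"

```text
time_s: 5.92
position: [0.4925, 0.1493, 0.2513]
tool_rot: [[-0.084, 0.996, 0.0], [0.996, 0.084, 0.0], [0.0, 0.0, -1.0]]
ft_force: [-0.1, -0.2, -0.7]
grip_width: 0.0855
gripper_force: 0.0
```

Emit:
jog_arm:
  plan: "0 0 7 0 0 0 0;0 0 7 0 0 0 0;0 0 7 0 0 0 0;0 0 7 0 0 0 0;0 0 7 0 0 0 0;0 0 7 0 0 0 0;0 0 7 0 0 0 0;0 0 0 0 0 0 0;0 0 0 0 0 0 0"

```text
time_s: 6.67
position: [0.4925, 0.1493, 0.2513]
tool_rot: [[0.689, 0.725, 0.0], [0.725, -0.689, 0.0], [0.0, -0.0, -1.0]]
ft_force: [0.3, 0.4, 0.4]
grip_width: 0.0854
gripper_force: 0.0
```

```bash
python3 - <<'E'
from h import *
im=imaging.get_image("wrist"); save(im,"pics/w2.png")
for z in ((.093,.115),(.102,.112)):
    print(bar(im,(.49,.154),z=z)); print(bar(im,(.5,.253),.045,z=z))
s=env.observe();print(s["tool_rot"],s["position"],s["time_s"])
np.save("d2.npy",im["depth"])
E
```

```text
(array([0.4939, 0.1556]), (14.428208351135254, 89.64640045166016), -14.822906494140625, np.int64(2016), np.float64(0.10695175968940396))
(array([0.5042, 0.2549]), (59.86115646362305, 14.531661987304688), 7.953047275543213, np.int64(1693), np.float64(0.10693445047121969))
(array([0.4939, 0.1556]), (14.313570976257324, 89.63851928710938), -14.909553527832031, np.int64(1883), np.float64(0.10703683572566247))
(array([0.5042, 0.2549]), (59.86115646362305, 14.531661987304688), 7.953047275543213, np.int64(1579), np.float64(0.10700573828288445))
[[ 0.6882  0.7256 -0.    ]
 [ 0.7256 -0.6882 -0.    ]
 [-0.     -0.     -1.    ]] [0.4925 0.1493 0.2513] 6.7167
```

Emit:
jog_arm:
  plan: "0 0 -7 0 0 0 100;0 0 -7 0 0 0 100;0 0 -7 0 0 0 100;0 0 -7 0 0 0 100;0 0 -7 0 0 0 100;0 0 -7 0 0 0 100;0 0 -7 0 0 0 100;0 0 -7 0 0 0 100;0 0 -7 0 0 0 100;0 0 -7 0 0 0 100"

```text
time_s: 7.55
position: [0.4925, 0.1493, 0.2513]
tool_rot: [[-0.452, 0.892, -0.0], [0.892, 0.452, 0.0], [0.0, -0.0, -1.0]]
ft_force: [-0.1, -0.3, 0.2]
grip_width: 0.0519
gripper_force: 0.0
```

Emit:
jog_arm:
  plan: "0 0 -7 0 0 1 100;0 0 -7 0 0 1 100;0 0 -7 0 0 1 100;0 0 -7 0 0 1 100;0 0 -7 0 0 1 100;0 0 -7 0 0 1 100;0 0 -7 0 0 1 100;0 0 0 0 0 0 100;0 0 0 0 0 0 100"

```text
time_s: 8.3
position: [0.4925, 0.1493, 0.1813]
tool_rot: [[-0.967, 0.255, -0.001], [0.255, 0.967, -0.0], [0.001, -0.0, -1.0]]
ft_force: [0.6, 0.6, 0.3]
grip_width: 0.0518
gripper_force: 0.0
```

```bash
python3 - <<'E'
from h import *
im=imaging.get_image("wrist")
for z in ((.093,.115),(.102,.112)): print(bar(im,(.49,.154),z=z))
print(env.observe()["grip_width"])
go((.494,.1558,.080),75.1)
E
```

```text
(array([0.4942, 0.1558]), (13.72427749633789, 89.96451568603516), -14.856986999511719, np.int64(3011), np.float64(0.10703304831063631))
(array([0.4942, 0.1558]), (13.709957122802734, 89.9662857055664), -14.874702453613281, np.int64(2987), np.float64(0.10703917959264658))
0.05157803862804362
yyaw 75.21375984831033 rz 0.11375984831033747 shift cm [ 0.0447  0.6571 10.1778] tilt [ 0.0005  0.0001 -1.    ] t 8.35
```

Emit:
jog_arm:
  plan: "0 0 0 0.03 0.33 1 100;0 0 0 0 0.33 1 100;0 0 0 0 0 2 100;0 0 0 0 0 2 100;0 0 0 0 0 2 100;0 0 0 0 0 2.1 100;0 0 0 0 0 0 100;0 0 0 0 0 0 100"

```text
time_s: 9.02
position: [0.4935, 0.1559, 0.0796]
tool_rot: [[-0.967, 0.253, -0.002], [0.253, 0.967, -0.0], [0.002, -0.001, -1.0]]
ft_force: [-0.3, 0.7, 0.6]
grip_width: 0.052
gripper_force: 0.0
```

Emit:
jog_arm:
  plan: "0 0 0 0 0 0 255;0 0 0 0 0 0 255;0 0 0 0 0 0 255;0 0 0 0 0 0 255;0 0 0 0 0 0 255;0 0 0 0 0 0 255;0 0 0 0 0 0 255;0 0 0 0 0 0 255"
  grip_force: 70

```text
time_s: 9.68
position: [0.4945, 0.1559, 0.0813]
tool_rot: [[-0.968, 0.253, 0.002], [0.253, 0.968, 0.0], [-0.002, 0.001, -1.0]]
ft_force: [-0.9, 0.6, 6.4]
grip_width: 0.0129
gripper_force: 69.2
```

```bash
python3 - <<'E'
from h import *
s=env.observe();print(s["position"],s["tool_rot"],s["ft_force"],s["wrist_torque"],s["grip_width"],s["gripper_force"])
E
```

```text
[0.4945 0.1559 0.0813] [[-0.9676  0.2526  0.0021]
 [ 0.2526  0.9676  0.0004]
 [-0.0019  0.0009 -1.    ]] [-0.9494  0.6391  6.438 ] [0.1755 0.0813 0.0033] 0.012939223274551591 69.21334505081177
```

Emit:
jog_arm:
  plan: "0 0 0 0 0 -1 255;0 0 0 0 0 -2 255;0 0 0 0 0 -3 255;0 0 0 0 0 -3 255;0 0 0 0 0 -3 255;0 0 0 0 0 -2 255;0 0 0 0 0 0 255"

```text
time_s: 10.27
position: [0.4952, 0.1559, 0.2245]
tool_rot: [[-0.968, 0.252, 0.008], [0.252, 0.968, 0.001], [-0.007, 0.002, -1.0]]
ft_force: [-0.4, 0.4, -0.4]
grip_width: 0.0127
gripper_force: 68.4
```

Emit:
jog_arm:
  plan: "0 0 0 -0.8 -2 0 255;0 0 0 -1.3 -3.2 0 255;0 0 0 -1.3 -3.2 0 255;0 0 0 -1.3 -3.2 0 255;0 0 0 -1.3 -3.2 0 255;0 0 0 -1.3 -3.2 0 255;0 0 0 -1.3 -3.2 0 255;0 0 0 -1.2 -3 0 255;0 0 0 -0.6 -1.6 0 255;0 0 0 0 0 0 255"

```text
time_s: 11.1
position: [0.5292, -0.1234, 0.2187]
tool_rot: [[-0.967, 0.256, -0.002], [0.256, 0.967, 0.0], [0.002, -0.0, -1.0]]
ft_force: [-0.9, 0.0, -1.6]
grip_width: 0.0125
gripper_force: 68.4
```

```bash
cat >> h.py <<'E'
def rim(im,c,z=(.0475,.054)):
    P=cloud(im); r=np.hypot(P[...,0]-c[0],P[...,1]-c[1]); ok=im["depth"]>0
    m=ok&(r<.03)&(P[...,2]>z[0])&(P[...,2]<z[1])
    c1=cv2.minEnclosingCircle((P[m][:,:2]*1000).astype(np.float32))
    h=cv2.convexHull((P[m][:,:2]*1000).astype(np.float32))
    el=cv2.fitEllipse(h)
    return c1,el,m.sum(),np.median(P[m][:,2])
def arm(im,c):
    P=cloud(im); r=np.hypot(P[...,0]-c[0],P[...,1]-c[1])
    m=(im["depth"]>0)&(r<.085)&(r>.03)&(P[...,2]>.0265)&(P[...,2]<.034)
    q=(P[m][:,:2]*1000).astype(np.float32); ctr,(w,h),a=cv2.minAreaRect(q)
    return m.sum(),ctr,(w,h),a,np.degrees(np.arctan2(*(np.median(q,0)/1000-c)[::-1]))
E
python3 - <<'E'
from h import *
im=imaging.get_image("wrist"); save(im,"pics/w3.png")
try:
    print(rim(im,(.5395,-.2197))); print(arm(im,(.5395,-.2197)))
except Exception as e: print(e)
s=env.observe();print(s["position"],s["q"])
E
```

```text
(((539.5408325195312, -219.61111450195312), 22.03066635131836), ((539.552734375, -219.6797637939453), (43.40863037109375, 43.587589263916016), 14.837003707885742), np.int64(1372), np.float64(0.04925317352050018))
(np.int64(850), (539.7659301757812, -245.234130859375), (121.7200698852539, 34.3496208190918), 17.060758590698242, np.float64(-134.81910329396447))
[ 0.529  -0.1214  0.2189] [ -25.4313   21.6702   76.6764    0.0007   81.7857 -100.652 ]
```

View pics/w3.png

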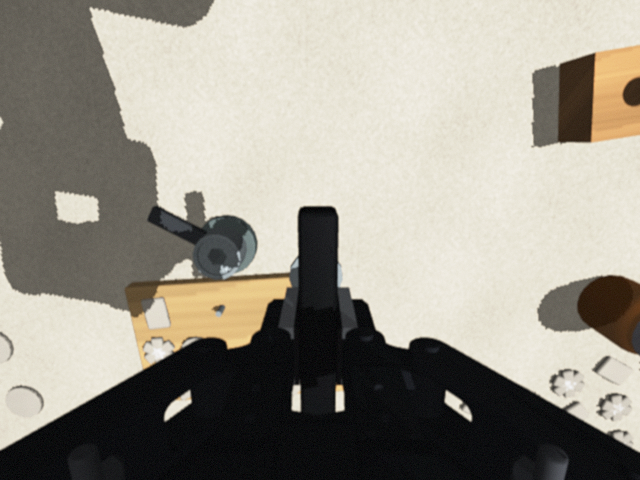

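```bash
python3 - <<'E'
from h import *
im=imaging.get_image("wrist"); P=cloud(im)
c=np.array([.5396,-.2197]); 
m=(im["depth"]>0)&(P[...,2]>.0265)&(P[...,2]<.034)
v=P[...,:2]-c; r=np.hypot(*v.transpose(2,0,1)); a=np.degrees(np.arctan2(v[...,1],v[...,0]))
m&=(r<.085)&(r>.03)&(a<-95)&(a>-165)
q=v[m]; rect=cv2.minAreaRect((q*1000).astype(np.float32)); print("arm",m.sum(),rect,np.degrees(np.arctan2(q[:,1].mean(),q[:,0].mean())))
vx,vy,x0,y0=cv2.fitLine((q*1000).astype(np.float32),cv2.DIST_HUBER,0,.01,.01).ravel(); print(np.degrees(np.arctan2(vy,vx)),x0,y0,r[m].max())
# board edge
mb=(im["depth"]>0)&(P[...,2]>.014)&(P[...,2]<.021)&(P[...,0]>.55)&(np.abs(P[...,1]+.22)<.1)
e=[]
for y in np.arange(-.27,-.13,.005):
    k=mb&(np.abs(P[...,1]-y)<.0025)
    if k.sum()>5: e.append((y,P[k][:,0].min()))
e=np.array(e); f=np.polyfit(e[:,0],e[:,1],1); print("board normal yaw",-np.degrees(np.arctan(f[0])),e.round(4).tolist())
s=env.observe(); R=s["tool_rot"]
L=(P-s["position"])@R
k=(im["depth"]>0)&(np.abs(L[...,1])<.012)&(np.abs(L[...,2]+.0187+.007)<.004)&(np.abs(L[...,0])<.06)
u=L[k]; print("bar in tool",len(u),u.min(0),u.max(0),np.percentile(u[:,0],[1,99]), np.median(u[:,1]))
k=(im["depth"]>0)&(np.hypot(L[...,0],L[...,1])<.025)&(np.abs(L[...,2]-.030)<.004)
u=L[k]; print("collar",len(u),u.min(0) if len(u) else '',u.max(0) if len(u) else '')
go((.5396,-.2197,.2189),83)
E
```

```text
arm 828 ((-36.496063232421875, -37.48493194580078), (45.55991744995117, 16.07705307006836), 46.401432037353516) -134.94816777861013
46.757 -37.07866 -36.91556 0.07531518632202171
board normal yaw -35.51017026624809 [[-0.27, 0.5662], [-0.265, 0.5668], [-0.26, 0.5684], [-0.255, 0.5692], [-0.25, 0.5699], [-0.245, 0.5711], [-0.24, 0.5722], [-0.235, 0.573], [-0.23, 0.574], [-0.225, 0.5748], [-0.22, 0.5672], [-0.215, 0.5642], [-0.21, 0.5591], [-0.205, 0.5524], [-0.2, 0.5501], [-0.195, 0.5504], [-0.19, 0.5814], [-0.185, 0.5825], [-0.18, 0.5837], [-0.175, 0.5849], [-0.17, 0.5855], [-0.165, 0.5868], [-0.15, 0.7216], [-0.145, 0.7248]]
bar in tool 7964 [-0.0369 -0.012  -0.0297] [ 0.0449  0.012  -0.0217] [-0.0344  0.0444] 0.00043140065218427335
collar 301 [-0.0065 -0.0144  0.028 ] [0.01   0.013  0.0339]
yyaw 75.31250936527702 rz -7.687490634722963 shift cm [-2.2717 -9.7485  0.0271] tilt [-0.0019  0.0012 -1.    ] t 11.2
```

Emit:
jog_arm:
  plan: "0 0 -0.7 -1 -2.6 0 255;0 0 0 -1.3 -3.3 0 255;0 0 0 -0.8 -2.2 0 255;0 0 0 -0.4 -1.1 0 255;0 0 0 0 0 2 255;0 0 0 0 0 3 255;0 0 0 0 0 2.5 255;0 0 0 0 0 1.5 255;0 0 0 0 0 0 255;0 0 0 0 0 0 255"

```text
time_s: 12.03
position: [0.5409, -0.2166, 0.1302]
tool_rot: [[-0.971, 0.239, -0.001], [0.239, 0.971, 0.001], [0.001, 0.001, -1.0]]
ft_force: [-0.3, 0.0, -1.1]
grip_width: 0.0126
gripper_force: 68.5
```

```bash
python3 - <<'E'
from h import *
s=env.observe(); print(s["ft_force"],s["wrist_torque"],s["q"]); go((.5396,-.2197,.083),76)
E
```

```text
[-0.2753  0.037  -1.0958] [ 0.0011 -0.0205  0.049 ] [ -33.4595   30.1335   77.9701    0.0115   71.9777 -109.6155]
yyaw 76.15237430921546 rz 0.15237430921547457 shift cm [ 0.0535 -0.3345  4.7208] tilt [-0.0011  0.0009 -1.    ] t 12.0333
```

Emit:
jog_arm:
  plan: "0 0 0.1 0.05 -0.33 0 255;0 0 0 0 0 0.5 255;0 0 0 0 0 0.5 255;0 0 0 0 0 0 255;0 0 0 0 0 0 255"

```text
time_s: 12.45
position: [0.5395, -0.2209, 0.1203]
tool_rot: [[-0.97, 0.242, -0.0], [0.242, 0.97, 0.0], [0.0, 0.0, -1.0]]
ft_force: [-0.0, 0.5, -1.8]
grip_width: 0.0132
gripper_force: 68.6
```

```bash
python3 - <<'E'
from h import *
go((.5396,-.2197,.083),76)
im=imaging.get_image("wrist"); P=cloud(im); s=env.observe(); print(s["ft_force"])
try: print(rim(im,(.5396,-.2197)))
except Exception as e: print(e)
L=(P-s["position"])@s["tool_rot"]
for zz in (.030,.045,.055):
    k=(im["depth"]>0)&(np.hypot(L[...,0],L[...,1])<.025)&(np.abs(L[...,2]-zz)<.003)
    u=L[k]; print(zz,len(u),np.percentile(u,[2,98],0) if len(u) else '')
cv2.imwrite("pics/w4.png",cv2.resize(im["pixels"][130:330,220:420,::-1],(600,600),interpolation=cv2.INTER_CUBIC))
E
```

```text
yyaw 75.97409037443036 rz -0.02590962556962495 shift cm [0.0236 0.1161 3.7263] tilt [-0.0002  0.0002 -1.    ] t 12.45
[-0.3317 -0.4444 -1.0027]
(((539.6319580078125, -219.86154174804688), 21.898988723754883), ((539.438720703125, -219.93060302734375), (43.07269287109375, 43.31884765625), 27.530241012573242), np.int64(916), np.float64(0.050557287532535605))
0.03 296 [[-0.0051 -0.0127  0.029 ]
 [ 0.0094  0.0136  0.0321]]
0.045 0 
0.055 0
```

View pics/w4.png

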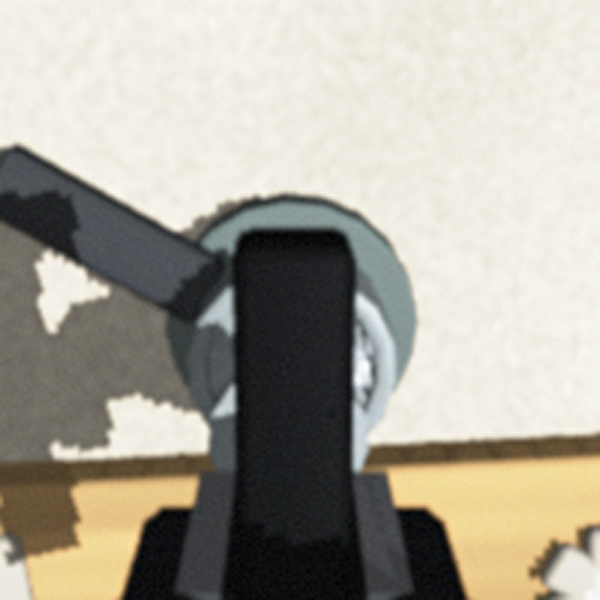

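Emit:
jog_arm:
  plan: "0 0 0 0.02 0.09 0.5 255;0 0 0 0 0 0.4 255;0 0 0 0 0 0.3 255;0 0 0 0 0 0.3 255;0 0 0 0 0 0 255"

```text
time_s: 12.92
position: [0.5394, -0.2198, 0.1045]
tool_rot: [[-0.97, 0.242, -0.001], [0.242, 0.97, 0.001], [0.001, 0.0, -1.0]]
ft_force: [0.7, 0.6, -0.8]
grip_width: 0.0128
gripper_force: 68.6
```

```bash
python3 - <<'E'
from h import *
s=env.observe(); print(s["ft_force"],s["wrist_torque"]); go((.5396,-.2198,.083),76)
E
```

```text
[ 0.7177  0.5637 -0.806 ] [-0.0441  0.0009 -0.0172]
yyaw 75.97969133579004 rz -0.020308664209949256 shift cm [-0.0207  0.0103  2.1503] tilt [-0.0011  0.0008 -1.    ] t 12.9167
```

Emit:
jog_arm:
  plan: "0 0 0 -0.02 0 0.4 255;0 0 0 0 0 0.4 255;0 0 0 0 0 0.4 255;0 0 0 0 0 0.4 255;0 0 0 0 0 0.3 255;0 0 0 0 0 0.2 255;0 0 0 0 0 0 255;0 0 0 0 0 0 255"

```text
time_s: 13.58
position: [0.5399, -0.2201, 0.0843]
tool_rot: [[-0.97, 0.242, -0.0], [0.242, 0.97, 0.0], [0.0, 0.0, -1.0]]
ft_force: [-0.3, 0.6, 0.0]
grip_width: 0.0127
gripper_force: 68.6
```

```bash
python3 - <<'E'
from h import *
s=env.observe(); print(s["ft_force"],s["wrist_torque"],s["q"]); go((.5396,-.2198,.083),76)
E
```

```text
[-0.2712  0.5963  0.0067] [-0.0351  0.0319 -0.0309] [ -33.8056   33.1335   81.1319   -0.0002   65.7365 -109.7877]
yyaw 75.98215965956224 rz -0.01784034043777183 shift cm [0.0332 0.0208 0.1301] tilt [-0.  0. -1.] t 13.5833
```

Emit:
jog_arm:
  plan: "0 0 0 0 0 0.1 255;0 0 0 0 0 0.05 255;0 0 2 0 0 0 255;0 0 4 0 0 0 255;0 0 5 0 0 0 255;0 0 5 0 0 0 255;0 0 5 0 0 0 255;0 0 5 0 0 0 255;0 0 0 0 0 0 255"
  grip_force: 90

```text
time_s: 14.33
position: [0.54, -0.2208, 0.0834]
tool_rot: [[-0.764, 0.645, 0.001], [0.645, 0.764, -0.002], [-0.002, -0.001, -1.0]]
ft_force: [-1.5, -3.0, 3.6]
grip_width: 0.0119
gripper_force: 92.3
```

```bash
python3 - <<'E'
from h import *
s=env.observe(); print(s["ft_force"],s["wrist_torque"],s["q"]); go((.5396,-.2198,.083),76)
E
```

```text
[-1.5452 -3.045   3.6072] [-0.5383  0.2311  0.0276] [-33.8352  33.1941  81.1843  -0.066   65.5264 -83.6225]
yyaw 49.81449112709666 rz -26.18550887290334 shift cm [0.0613 0.091  0.0443] tilt [ 0.0008 -0.0018 -1.    ] t 14.3333
```

Emit:
jog_arm:
  plan: "0 0 5 0 0 0 255;0 0 5 0 0 0 255;0 0 5 0 0 0 255;0 0 5 0 0 0 255;0 0 5 0 0 0 255;0 0 5 0 0 0 255;0 0 5 0 0 0 255;0 0 5 0 0 0 255;0 0 5 0 0 0 255;0 0 0 0 0 0 255"

```text
time_s: 15.17
position: [0.5396, -0.2216, 0.0835]
tool_rot: [[-0.085, 0.996, -0.0], [0.996, 0.085, -0.003], [-0.003, -0.0, -1.0]]
ft_force: [-4.6, -6.5, 3.2]
grip_width: 0.0126
gripper_force: 92.3
```

```bash
python3 - <<'E'
from h import *
s=env.observe(); print(s["ft_force"],s["wrist_torque"],s["q"]); go((.5396,-.2198,.083),76)
im=imaging.get_image("wrist")
cv2.imwrite("pics/w5.png",cv2.resize(im["pixels"][100:400,150:550,::-1],(800,600)))
E
```

```text
[-4.6224 -6.4512  3.163 ] [-1.2931  0.8114  0.0329] [-33.8802  33.1879  81.1823  -0.1756  65.5302 -38.7087]
yyaw 4.901092162065505 rz -71.09890783793449 shift cm [0.04   0.1786 0.0517] tilt [-0.0001 -0.0033 -1.    ] t 15.1667
```

View pics/w5.png

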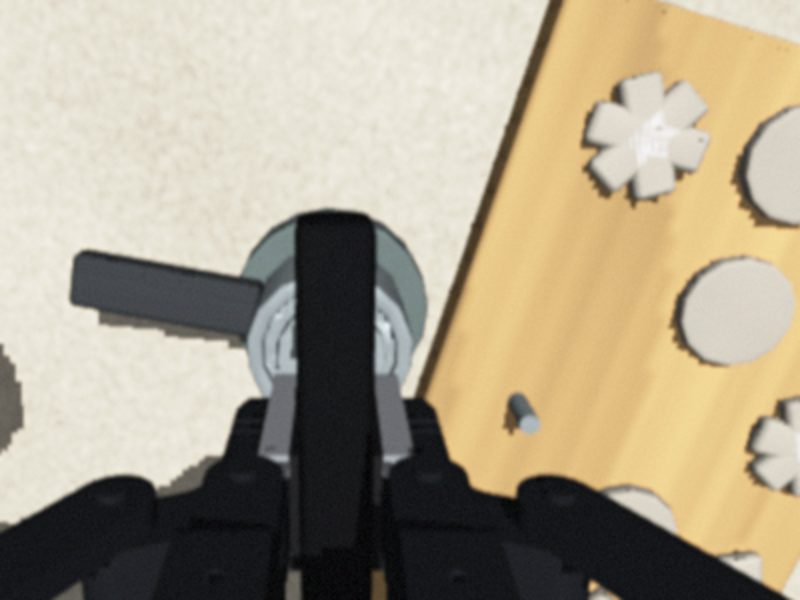

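Emit:
jog_arm:
  plan: "0 0 0 -0.1 -0.08 0 255;0 0 5 0 0 0 255;0 0 5 0 0 0 255;0 0 5 0 0 0 255;0 0 5 0 0 0 255;0 0 5 0 0 0 255;0 0 5 0 0 0 255;0 0 5 0 0 0 255;0 0 5 0 0 0 255;0 0 0 0 0 0 255"

```text
time_s: 16.05
position: [0.5385, -0.2223, 0.0835]
tool_rot: [[0.575, 0.818, -0.001], [0.818, -0.575, -0.002], [-0.003, 0.001, -1.0]]
ft_force: [-6.5, -4.5, 5.8]
grip_width: 0.0125
gripper_force: 92.6
```

```bash
cat >>h.py <<'E'
def st():
    s=env.observe(); R=s["tool_rot"]; print("t",s["time_s"],"pos",s["position"],"F tool",R.T@s["ft_force"],"T tool",R.T@s["wrist_torque"],"q",s["q"],"tilt",R[:,2],"yyaw",np.degrees(np.arctan2(R[1,1],R[0,1])))
E
python3 -c "
from h import *
st()"
```

```text
t 16.05 pos [ 0.5385 -0.2223  0.0835] F tool [-7.4775 -2.7255 -5.7449] T tool [ 0.3301 -1.5163 -0.0582] q [-33.9948  33.1585  81.2533  -0.1609  65.5609   1.1743] tilt [-0.001  -0.0024 -1.    ] yyaw -35.102551203889035
```

Emit:
jog_arm:
  plan: "0 0 0 -0.14 -0.04 -0.02 255;0 0 5 0 0 0 255;0 0 5 0 0 0 255;0 0 5 0 0 0 255;0 0 5 0 0 0 255;0 0 5 0 0 0 255;0 0 5 0 0 0 255;0 0 5 0 0 0 255;0 0 5 0 0 0 255;0 0 0 0 0 0 255"

```text
time_s: 16.88
position: [0.5373, -0.2222, 0.0834]
tool_rot: [[0.966, 0.257, -0.002], [0.257, -0.966, -0.0], [-0.002, 0.0, -1.0]]
ft_force: [-5.5, -2.6, 5.1]
grip_width: 0.012
gripper_force: 92.7
```

```bash
python3 -c "
from h import *
st()"
```

```text
t 16.8833 pos [ 0.5373 -0.2222  0.0834] F tool [-6.0139  1.0715 -5.1252] T tool [-0.1431 -1.1591 -0.1039] q [-34.0972  33.0906  81.4     -0.0821  65.5702  41.0465] tilt [-0.0016 -0.0005 -1.    ] yyaw -75.10977753215911
```

Emit:
jog_arm:
  plan: "0 0 0 -0.12 0.02 -0.02 255;0 0 5 0 0 0 255;0 0 5 0 0 0 255;0 0 5 0 0 0 255;0 0 5 0 0 0 255;0 0 5 0 0 0 255;0 0 5 0 0 0 255;0 0 5 0 0 0 255;0 0 5 0 0 0 255;0 0 0 0 0 0 255"

```text
time_s: 17.72
position: [0.5364, -0.2217, 0.0835]
tool_rot: [[0.905, -0.425, -0.001], [-0.425, -0.905, 0.002], [-0.002, -0.001, -1.0]]
ft_force: [-3.3, 3.3, 6.0]
grip_width: 0.0123
gripper_force: 92.7
```

```bash
python3 -c "
from h import *
st()"
```

```text
t 17.7167 pos [ 0.5364 -0.2217  0.0835] F tool [-4.3966 -1.5932 -5.9429] T tool [ 0.0842 -0.9675 -0.0848] q [-34.1492  33.0114  81.5582   0.0411  65.5382  80.9555] tilt [-0.0012  0.0016 -1.    ] yyaw -115.12182910576
```

Emit:
jog_arm:
  plan: "0 0 0 -0.08 -0.03 -0.03 255;0 0 5 0 0 0 255;0 0 5 0 0 0 255;0 0 5 0 0 0 255;0 0 5 0 0 0 255;0 0 5 0 0 0 255;0 0 5 0 0 0 255;0 0 5 0 0 0 255;0 0 5 0 0 0 255;0 0 0 0 0 0 255"

```text
time_s: 18.55
position: [0.5363, -0.2206, 0.0835]
tool_rot: [[0.42, -0.907, -0.0], [-0.907, -0.42, 0.003], [-0.002, -0.001, -1.0]]
ft_force: [-1.1, 4.6, 2.9]
grip_width: 0.0125
gripper_force: 92.4
```

Emit:
jog_arm:
  plan: "0 0 3 0 0 0 255;0 0 3 0 0 0 255;0 0 2 0 0 0 255;0 0 0 0 0 0 255"

```text
time_s: 18.88
position: [0.5364, -0.2205, 0.0835]
tool_rot: [[0.293, -0.956, 0.0], [-0.956, -0.293, 0.003], [-0.003, -0.001, -1.0]]
ft_force: [-0.8, 5.5, 3.3]
grip_width: 0.0121
gripper_force: 92.4
```

```bash
python3 -c "
from h import *
st()
im=imaging.get_image('wrist'); save(im,'pics/w6.png')"
```

```text
t 18.8833 pos [ 0.5364 -0.2205  0.0835] F tool [-5.5139 -0.8457 -3.2919] T tool [ 0.1616 -1.0851 -0.162 ] q [-34.0949  32.9557  81.6674   0.1419  65.4619 128.8344] tilt [ 0.      0.0027 -1.    ] yyaw -162.988365837388
```

View pics/w6.png

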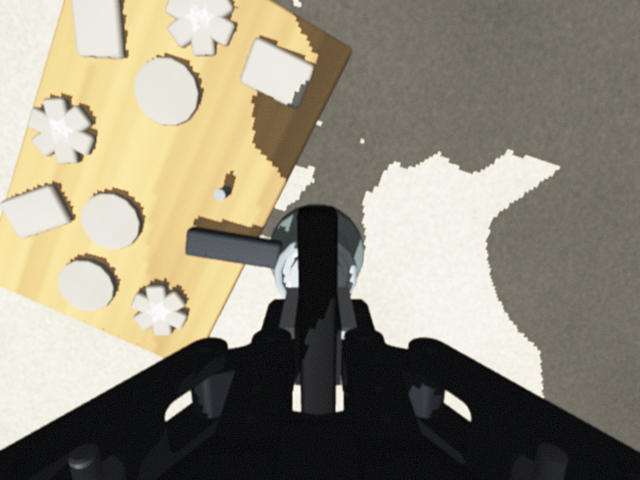

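Emit:
jog_arm:
  plan: "0 0 2 -0.08 0 0 255;0 0 3 0 0 0 255;0 0 3 0 0 0 255;0 0 2 0 0 0 255;0 0 0 0 0 0 255"

```text
time_s: 19.35
position: [0.5364, -0.2202, 0.0835]
tool_rot: [[0.122, -0.992, 0.001], [-0.992, -0.122, 0.002], [-0.002, -0.001, -1.0]]
ft_force: [-0.0, 5.7, 2.4]
grip_width: 0.0121
gripper_force: 92.2
```

```bash
cat >>h.py <<'E'
def armyaw(im,c=(.5396,-.2197)):
    P=cloud(im); v=P[...,:2]-np.array(c); r=np.hypot(v[...,0],v[...,1])
    col=im["pixels"].astype(int); m=(im["depth"]>0)&(P[...,2]>.026)&(P[...,2]<.034)&(r<.078)&(r>.03)&(col.max(-1)<110)
    q=(v[m]*1000).astype(np.float32); print("armyaw",m.sum(),cv2.minAreaRect(q),np.degrees(np.arctan2(np.median(q[:,1]),np.median(q[:,0]))))
E
python3 -c "
from h import *
st()
armyaw(imaging.get_image('wrist'))"
```

```text
t 19.35 pos [ 0.5364 -0.2202  0.0835] F tool [-5.6662 -0.6656 -2.4309] T tool [ 0.2514 -0.9766 -0.1074] q [-34.0569  32.9259  81.7279   0.1223  65.3671 138.8677] tilt [ 0.0008  0.0018 -1.    ] yyaw -172.97563831373083
armyaw 2105 ((51.207244873046875, -10.670780181884766), (30.354421615600586, 45.101104736328125), 86.10668182373047) -4.6805167
```

Emit:
jog_arm:
  plan: "0 0 2 0 0 0 255;0 0 2 0 0 0 255;0 0 2 0 0 0 255;0 0 0 0 0 0 255;0 0 0 0 0 0 255"

```text
time_s: 19.82
position: [0.5365, -0.2201, 0.0835]
tool_rot: [[0.02, -1.0, 0.001], [-1.0, -0.02, 0.002], [-0.002, -0.001, -1.0]]
ft_force: [2.2, 6.0, 1.5]
grip_width: 0.0121
gripper_force: 92.2
```

```bash
python3 -c "
from h import *
st()
armyaw(imaging.get_image('wrist'))"
```

```text
t 19.8167 pos [ 0.5365 -0.2201  0.0835] F tool [-5.9483 -2.2918 -1.485 ] T tool [ 0.2848 -1.1808 -0.1528] q [-34.0533  32.9283  81.7244   0.1317  65.3663 144.7578] tilt [ 0.0009  0.0019 -1.    ] yyaw -178.86605672196862
armyaw 2119 ((50.391624450683594, -12.597465515136719), (24.087146759033203, 45.34273910522461), 79.1827621459961) -10.566639
```

Emit:
jog_arm:
  plan: "0 0 2 0 0 0 255;0 0 2 0 0 0 255;0 0 1 0 0 0 255;0 0 0 0 0 0 255;0 0 0 0 0 0 255"

```text
time_s: 20.28
position: [0.5366, -0.2202, 0.0835]
tool_rot: [[-0.067, -0.998, 0.001], [-0.998, 0.067, 0.002], [-0.002, -0.001, -1.0]]
ft_force: [3.4, 5.1, 1.6]
grip_width: 0.0122
gripper_force: 92.2
```

```bash
python3 -c "
from h import *
st()
im=imaging.get_image('wrist');armyaw(im); save(im,'pics/w7.png')"
```

```text
t 20.2833 pos [ 0.5366 -0.2202  0.0835] F tool [-5.2742 -3.0728 -1.5527] T tool [ 0.371  -1.2189 -0.1671] q [-34.0525  32.9297  81.7173   0.1314  65.3588 149.7452] tilt [ 0.0011  0.0018 -1.    ] yyaw 176.14748051996037
armyaw 2071 ((49.904937744140625, -13.199310302734375), (21.340723037719727, 44.78894805908203), 76.51187133789062) -12.984365
```

View pics/w7.png

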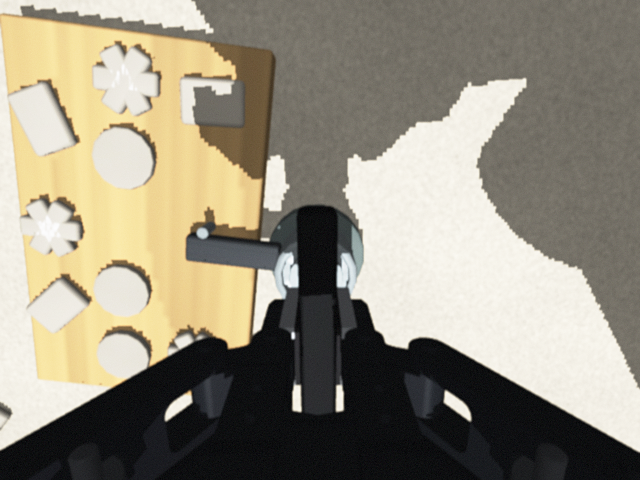

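Emit:
jog_arm:
  plan: "0 0 2 0 0 0 255;0 0 2 0 0 0 255;0 0 1 0 0 0 255;0 0 0 0 0 0 255;0 0 0 0 0 0 255"

```text
time_s: 20.75
position: [0.5366, -0.2201, 0.0835]
tool_rot: [[-0.154, -0.988, 0.001], [-0.988, 0.154, 0.002], [-0.002, -0.001, -1.0]]
ft_force: [3.1, 6.5, 1.2]
grip_width: 0.0122
gripper_force: 92.2
```

```bash
python3 -c "
from h import *
st()
im=imaging.get_image('wrist');armyaw(im); save(im,'pics/w8.png')"
```

```text
t 20.75 pos [ 0.5366 -0.2201  0.0835] F tool [-6.8624 -2.1136 -1.1402] T tool [ 0.2615 -1.3005 -0.3043] q [-34.0505  32.9325  81.7136   0.1438  65.3512 154.7412] tilt [ 0.0013  0.0019 -1.    ] yyaw 171.1482693167515
armyaw 2043 ((49.98357391357422, -13.207317352294922), (21.816383361816406, 44.993438720703125), 76.7016830444336) -12.894841
```

Emit:
jog_arm:
  plan: "0 0 2 0 0 0 255;0 0 2 0 0 0 255;0 0 0 0 0 0 255;0 0 0 0 0 0 255;0 0 0 0 0 0 255"
  grip_force: 120

```text
time_s: 21.22
position: [0.5368, -0.2201, 0.0836]
tool_rot: [[-0.223, -0.975, 0.002], [-0.975, 0.223, 0.002], [-0.002, -0.001, -1.0]]
ft_force: [4.0, 6.4, 2.0]
grip_width: 0.0117
gripper_force: 117.2
```

```bash
python3 -c "
from h import *
st()
im=imaging.get_image('wrist');armyaw(im)
s=env.observe();L=(cloud(im)-s['position'])@s['tool_rot']
k=(im['depth']>0)&(np.abs(L[...,1])<.02)&(np.abs(L[...,2]+.0187+.007)<.004)&(L[...,0]>.015)&(L[...,0]<.06)
q=(L[k][:,:2]*1000).astype(np.float32);print(len(q),cv2.minAreaRect(q))"
```

```text
t 21.2167 pos [ 0.5368 -0.2201  0.0836] F tool [-7.1595 -2.4701 -1.94  ] T tool [ 0.1814 -1.4174 -0.2046] q [-34.0468  32.928   81.7058   0.1569  65.3498 158.744 ] tilt [ 0.0016  0.0019 -1.    ] yyaw 167.1437724329725
armyaw 2006 ((49.934326171875, -13.543850898742676), (21.05013084411621, 44.73533248901367), 77.54291534423828) -12.957515
3405 ((30.11241912841797, -1.6426515579223633), (30.216615676879883, 14.055049896240234), 0.0008833216270431876)
```

```bash
cat >>h.py <<'E'
def arm2(im,c=(.5396,-.2197),guess=-12):
    P=cloud(im); v=P[...,:2]-np.array(c); a=np.radians(guess); R=np.array([[np.cos(a),-np.sin(a)],[np.sin(a),np.cos(a)]]); q=v@R
    m=(im["depth"]>0)&(P[...,2]>.027)&(P[...,2]<.033)&(q[...,0]>.032)&(q[...,0]<.08)&(np.abs(q[...,1])<.02)
    q=q[m]*1000
    for x in range(34,78,6):
        k=(abs(q[:,0]-x)<2); 
        if k.sum()>5: print(x,np.percentile(q[k,1],[2,50,98]).round(1),end=' | ')
    print()
E
python3 -c "
from h import *
im=imaging.get_image('wrist'); arm2(im)
im=imaging.get_image('top'); arm2(im,(.535,-.2215))
a=[cv2.imread('pics/w%d.png'%i)[180:300,160:380] for i in (6,7,8)]
im=imaging.get_image('wrist'); a.append(im['pixels'][180:300,160:380,::-1])
cv2.imwrite('pics/c9.png',cv2.resize(np.vstack([np.hstack(a[:2]),np.hstack(a[2:])]),(800,440)))"
```

```text
34 [-7.5 -0.5  7.5] | 40 [-7.3 -0.4  8. ] | 46 [-7.2 -0.3  8.1] | 52 [-7.2 -0.5  7.6] | 58 [-7.  0.  8.] | 64 [-13.3  -0.3   8.3] | 70 [-6.6  0.3  8.3] | 76 [-6.1 -0.5  7.1] |
```

View pics/c9.png

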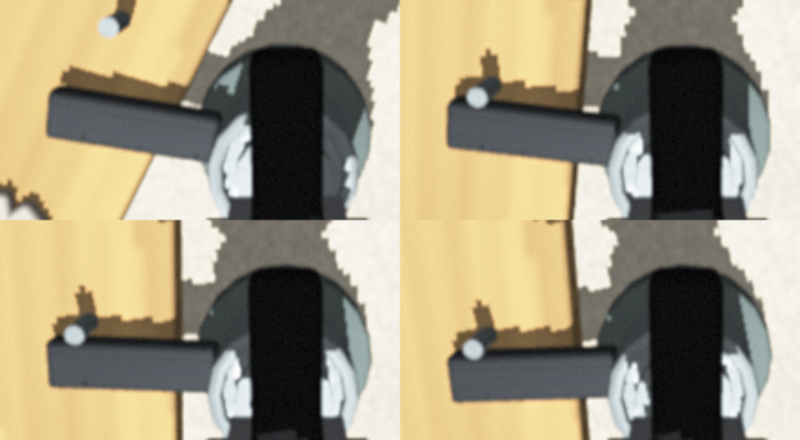

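Emit:
jog_arm:
  plan: "0 0 -3 -0.08 -0.03 0 255;0 0 -3 0 0 0 255;0 0 -3 0 0 0 255;0 0 0 0 0 0 255"

```text
time_s: 21.75
position: [0.5367, -0.22, 0.0836]
tool_rot: [[-0.066, -0.998, 0.001], [-0.998, 0.066, 0.001], [-0.001, -0.0, -1.0]]
ft_force: [0.9, 3.5, 2.3]
grip_width: 0.0117
gripper_force: 117.3
```

```bash
python3 -c "
from h import *
st()
im=imaging.get_image('wrist'); arm2(im)"
```

```text
t 21.75 pos [ 0.5367 -0.22    0.0836] F tool [-3.5255 -0.6892 -2.3137] T tool [ 0.0064 -0.9235  0.0149] q [-34.0014  32.9382  81.6876   0.0763  65.3825 149.7791] tilt [ 0.0006  0.0011 -1.    ] yyaw 176.1877301826526
34 [-2.9  4.3 12.8] | 40 [-2.   4.9 13.7] | 46 [-1.   6.1 14.5] | 52 [-0.3  7.  15.3] | 58 [ 0.6  7.5 15.9] | 64 [-13.3   7.5  17. ] | 70 [ 2.5  9.6 17.6] |
```

Emit:
jog_arm:
  plan: "0 0 2 -0.05 0 -0.02 255;0 0 3 0 0 0 255;0 0 3 0 0 0 255;0 0 3 0 0 0 255;0 0 1 0 0 0 255;0 0 0 0 0 0 255;0 0 0 0 0 0 255"

```text
time_s: 22.38
position: [0.5369, -0.2197, 0.0836]
tool_rot: [[-0.275, -0.962, 0.001], [-0.962, 0.275, 0.0], [-0.001, -0.0, -1.0]]
ft_force: [4.1, 3.9, -0.9]
grip_width: 0.0115
gripper_force: 117.2
```

```bash
python3 -c "
from h import *
st()
im=imaging.get_image('wrist'); arm2(im)"
```

```text
t 22.3833 pos [ 0.5369 -0.2197  0.0836] F tool [-4.8476 -2.8274  0.8791] T tool [ 0.3496 -0.9801 -0.1503] q [-33.9618  32.9322  81.694    0.0462  65.3582 161.966 ] tilt [ 0.0006  0.0005 -1.    ] yyaw 164.0529950417833
34 [-7.3 -0.5  7.9] | 40 [-7.3 -0.4  8. ] | 46 [-7.2 -0.4  7.8] | 52 [-7.  -0.3  7.9] | 58 [-6.9 -0.1  7.9] | 64 [-13.3  -0.8   8.1] | 70 [-6.6  0.4  8.4] | 76 [-6.1  0.8  8. ] |
```

Emit:
jog_arm:
  plan: "0 0 0 0 0 0 120;0 0 0 0 0 0 120;0 0 0 0 0 0 120;0 0 0 0 0 0 120"

```text
time_s: 22.77
position: [0.5365, -0.2204, 0.0838]
tool_rot: [[-0.276, -0.961, -0.0], [-0.961, 0.276, -0.001], [0.001, -0.0, -1.0]]
ft_force: [-0.4, 0.1, 0.9]
grip_width: 0.0448
gripper_force: 0.0
```

```bash
python3 -c "
from h import *
st()
im=imaging.get_image('wrist'); arm2(im)
s=env.observe();print(s['grip_width']);L=(cloud(im)-s['position'])@s['tool_rot']
k=(im['depth']>0)&(np.abs(L[...,1])<.016)&(np.abs(L[...,2]+.0187+.007)<.004)&(np.abs(L[...,0])<.06)
q=(L[k][:,:2]*1000).astype(np.float32);print(len(q),cv2.minAreaRect(q),q.max(0),q.min(0))
print(bar(im,(.5396,-.2197),z=(.102,.118)))"
```

```text
t 22.7667 pos [ 0.5365 -0.2204  0.0838] F tool [ 0.0455  0.3846 -0.873 ] T tool [ 0.0312 -0.0326  0.0661] q [-34.007   32.9136  81.6923  -0.0331  65.3791 162.0217] tilt [-0.0001 -0.0006 -1.    ] yyaw 163.98502568932798
34 [-7.5 -0.1  7.6] | 40 [-7.4 -0.1  8. ] | 46 [-7.2 -0.4  8. ] | 52 [-7.1 -0.1  7.9] | 58 [-6.9 -0.2  8. ] | 64 [-13.2  -0.7   8. ] | 70 [-6.8  0.1  8.3] | 76 [-5.6  0.4  7.9] | 
0.04521204961393437
7651 ((3.7556419372558594, -2.255746364593506), (13.948328971862793, 81.12451934814453), 89.28373718261719) [44.3058  5.2123] [-36.7164  -9.564 ]
(array([ 0.5369, -0.2245]), (69.8399887084961, 59.55683135986328), 37.08855056762695, np.int64(9959), np.float64(0.10923889785167873))
```

Emit:
jog_arm:
  plan: "0 0 0.7 -0.06 -0.22 0 120;0 0 0 0 0 0 120;0 0 0 0 0 0 255;0 0 0 0 0 0 255;0 0 0 0 0 0 255;0 0 0 0 0 0 255;0 0 0 0 0 0 255;0 0 0 0 0 0 255"
  grip_force: 60

```text
time_s: 23.48
position: [0.5386, -0.2199, 0.0838]
tool_rot: [[-0.288, -0.958, -0.0], [-0.958, 0.288, 0.0], [-0.0, 0.001, -1.0]]
ft_force: [-1.4, 1.3, 2.9]
grip_width: 0.0126
gripper_force: 59.0
```

```bash
python3 -c "
from h import *
st()
im=imaging.get_image('wrist'); arm2(im)"
```

```text
t 23.4833 pos [ 0.5386 -0.2199  0.0838] F tool [-0.8587  1.6723 -2.8887] T tool [-0.5609 -0.0388  0.2211] q [-33.8548  33.0799  81.3499  -0.0021  65.6024 162.873 ] tilt [-0.0005  0.0003 -1.    ] yyaw 163.27307250220238
34 [-7.   0.1  8.4] | 40 [-6.8 -0.   8.1] | 46 [-6.7  0.3  8.5] | 52 [-6.5  0.5  8.7] | 58 [-6.2  0.6  9.1] | 64 [-13.3   0.1   8.9] | 70 [-5.8  1.2  9.1] | 76 [-5.   0.8  7.5] |
```

Emit:
jog_arm:
  plan: "0 0 0 0 0 0 100;0 0 0 0 0 0 100;0 0 0 0 0 0 100;0 0 0 0 0 0 100;0 0 0 0 0 -1 100;0 0 0 0 0 -2 100;0 0 0 0 0 -2 100;0 0 0 0 0 0 100"

```text
time_s: 24.2
position: [0.5404, -0.2209, 0.1382]
tool_rot: [[-0.288, -0.958, 0.006], [-0.958, 0.287, -0.004], [0.002, -0.007, -1.0]]
ft_force: [0.6, -1.1, 0.3]
grip_width: 0.0516
gripper_force: 0.0
```

Emit:
jog_arm:
  plan: "0 0 -7 0 0 0 100;0 0 -7 0 0 0 100;0 0 -7 0 0 0 100;0 0 -7 0 0 0 100;0 0 -7 0 0 0 100;0 0 -7 0 0 0 100;0 0 -7 0 0 0 100;0 0 -7 0 0 0 100;0 0 -7 0 0 0 100;0 0 -7 0 0 0 100"

```text
time_s: 25.03
position: [0.5389, -0.22, 0.134]
tool_rot: [[0.805, -0.593, 0.0], [-0.593, -0.805, -0.0], [0.0, -0.0, -1.0]]
ft_force: [0.9, -0.5, -0.0]
grip_width: 0.0518
gripper_force: 0.0
```

Emit:
jog_arm:
  plan: "0 0 -7 0 0 0 100;0 0 -7 0 0 0 100;0 0 -7 0 0 0 100;0 0 -7 0 0 0 100;0 0 -7 0 0 0 100;0 0 -7 0 0 0 100;0 0 -7 0 0 0 100;0 0 -7 0 0 0 100;0 0 -7 0 0 0 100;0 0 -7 0 0 0 100"

```text
time_s: 25.87
position: [0.5389, -0.22, 0.1339]
tool_rot: [[0.833, 0.554, 0.0], [0.554, -0.833, -0.0], [0.0, 0.0, -1.0]]
ft_force: [-0.5, -0.3, 0.3]
grip_width: 0.0521
gripper_force: 0.0
```

Emit:
jog_arm:
  plan: "0 0 -7 0 0 0 100;0 0 -7 0 0 0 100;0 0 -7 0 0 0 100;0 0 -7 0 0 0 100;0 0 -7 0 0 0 100;0 0 -5 0 0 0 100;0 0 0 0 0 0 100;0 0 0 0 0 0 100"

```text
time_s: 26.53
position: [0.5389, -0.22, 0.1339]
tool_rot: [[0.29, 0.957, 0.0], [0.957, -0.29, -0.0], [-0.0, 0.0, -1.0]]
ft_force: [0.1, -0.1, -0.3]
grip_width: 0.052
gripper_force: 0.0
```

```bash
python3 -c "
from h import *
st()
im=imaging.get_image('wrist'); arm2(im)
s=env.observe();L=(cloud(im)-s['position'])@s['tool_rot']
z=cloud(im)[...,2]
k=(im['depth']>0)&(np.abs(L[...,1])<.02)&(z>.103)&(z<.115)&(np.abs(L[...,0])<.06)
q=(L[k][:,:2]*1000).astype(np.float32);print(len(q),cv2.minAreaRect(q),q.max(0),q.min(0))"
```

```text
t 26.5333 pos [ 0.5389 -0.22    0.1339] F tool [-0.0849  0.0831  0.3408] T tool [-0.0008  0.0164 -0.0348] q [-33.8566  29.8205  77.8633   0.0028  72.3029 -16.9776] tilt [ 0.0002 -0.0001 -1.    ] yyaw -16.879874315921178
34 [-6.4  1.5  8.8] | 40 [-6.2  1.9  8.8] | 46 [-5.8  1.7  8.9] | 52 [-6.   2.4  9.2] | 58 [-5.7  2.   9.5] | 64 [-8.4  1.8  9.6] | 70 [-5.8  2.7  9.8] | 76 [-4.2  1.1  8.4] | 
4591 ((0.4820671081542969, 1.028120517730713), (89.48377990722656, 14.065811157226562), 0.3300253748893738) [45.2406  8.2609] [-44.2605  -5.9893]
```

Emit:
jog_arm:
  plan: "0 0 0.3 0.05 0.1 1 100;0 0 0 0 0 1.5 100;0 0 0 0 0 1.5 100;0 0 0 0 0 0.9 100;0 0 0 0 0 0 100;0 0 0 0 0 0 100"

```text
time_s: 27.08
position: [0.5399, -0.2198, 0.0844]
tool_rot: [[0.293, 0.956, -0.001], [0.956, -0.293, 0.0], [0.0, -0.001, -1.0]]
ft_force: [-0.8, -0.4, -0.2]
grip_width: 0.0519
gripper_force: 0.0
```

Emit:
jog_arm:
  plan: "0 0 0 0 0 0 255;0 0 0 0 0 0 255;0 0 0 0 0 0 255;0 0 0 0 0 0 255;0 0 0 0 0 0 255;0 0 0 0 0 0 255;0 0 0 0 0 0 255"
  grip_force: 80

```text
time_s: 27.67
position: [0.5395, -0.2197, 0.0857]
tool_rot: [[0.293, 0.956, -0.001], [0.956, -0.293, -0.0], [-0.0, -0.001, -1.0]]
ft_force: [-4.5, 0.5, 6.3]
grip_width: 0.0123
gripper_force: 78.5
```

```bash
python3 -c "
from h import *
st()
im=imaging.get_image('wrist'); arm2(im)"
```

```text
t 27.6667 pos [ 0.5395 -0.2197  0.0857] F tool [-0.7994 -4.465  -6.2899] T tool [ 0.8473 -0.0226  0.0765] q [-33.7828  33.0056  81.1127  -0.0293  65.9116 -16.7452] tilt [-0.0007 -0.0001 -1.    ] yyaw -17.025711835918017
34 [-6.3  1.7  8.7] | 40 [-6.1  1.8  8.9] | 46 [-6.4  2.2  9. ] | 52 [-5.7  2.5  9.3] | 58 [-5.6  2.6  9.4] | 64 [-8.6  1.3  9.6] | 70 [-5.6  2.9  9.9] | 76 [-4.7  0.3  7.2] |
```

Emit:
jog_arm:
  plan: "0 0 2 0 -0.08 -0.05 255;0 0 2 0 0 0 255;0 0 2 0 0 0 255;0 0 2 0 0 0 255;0 0 2 0 0 0 255;0 0 2 0 0 0 255;0 0 0 0 0 0 255;0 0 0 0 0 0 255"

```text
time_s: 28.38
position: [0.5393, -0.2197, 0.0856]
tool_rot: [[0.484, 0.875, 0.001], [0.875, -0.484, -0.001], [-0.0, 0.001, -1.0]]
ft_force: [0.3, -0.1, 1.0]
grip_width: 0.0121
gripper_force: 78.7
```

```bash
python3 -c "
from h import *
st()
im=imaging.get_image('wrist'); arm2(im)"
```

```text
t 28.3833 pos [ 0.5393 -0.2197  0.0856] F tool [ 0.0746  0.2483 -1.0363] T tool [ 0.0533 -0.0786 -0.0102] q [-33.8051  32.9698  81.1912  -0.0055  65.791   -4.8347] tilt [ 0.0006 -0.0005 -1.    ] yyaw -28.968139811294986
34 [-6.3  2.   8.8] | 40 [-6.3  1.9  8.9] | 46 [-5.8  2.1  9.1] | 52 [-5.9  2.2  9.3] | 58 [-5.7  2.2  9.4] | 64 [-8.3  1.7  9.6] | 70 [-5.2  3.   9.8] | 76 [-4.   0.6  7.6] |
```

Emit:
jog_arm:
  plan: "0 0 2 0 0 0 255;0 0 2 0 0 0 255;0 0 2 0 0 0 255;0 0 2 0 0 0 255;0 0 0 0 0 0 255;0 0 0 0 0 0 255"

```text
time_s: 28.93
position: [0.5395, -0.2197, 0.0856]
tool_rot: [[0.601, 0.799, 0.001], [0.799, -0.601, -0.0], [0.0, 0.001, -1.0]]
ft_force: [1.3, 0.4, 3.1]
grip_width: 0.012
gripper_force: 78.9
```

```bash
python3 -c "
from h import *
st()
im=imaging.get_image('wrist'); arm2(im)"
```

```text
t 28.9333 pos [ 0.5395 -0.2197  0.0856] F tool [ 1.0746  0.7692 -3.1096] T tool [-0.1513  0.1095  0.0468] q [-33.7991  32.9769  81.1815   0.0128  65.7761   3.1296] tilt [ 0.0011 -0.0005 -1.    ] yyaw -36.93398229964604
34 [-6.4  1.8  8.7] | 40 [-6.1  2.   8.9] | 46 [-5.9  2.2  9. ] | 52 [-5.8  2.2  9.3] | 58 [-5.5  2.4  9.4] | 64 [-8.4  1.6  9.6] | 70 [-5.4  2.5  9.8] | 76 [-4.2  0.6  7.6] |
```

Emit:
jog_arm:
  plan: "0 0 2 0 0 0 255;0 0 2 0 0 0 255;0 0 2 0 0 0 255;0 0 2 0 0 0 255;0 0 0 0 0 0 255;0 0 0 0 0 0 255"

```text
time_s: 29.48
position: [0.5395, -0.2198, 0.0856]
tool_rot: [[0.706, 0.708, 0.001], [0.708, -0.706, -0.001], [0.0, 0.001, -1.0]]
ft_force: [1.3, -0.2, 4.5]
grip_width: 0.0125
gripper_force: 79.1
```

```bash
python3 -c "
from h import *
st()
im=imaging.get_image('wrist'); arm2(im)
s=env.observe();P=cloud(im);L=(P-s['position'])@s['tool_rot']
k=(im['depth']>0)&(np.abs(L[...,1])<.02)&(P[...,2]>.105)&(P[...,2]<.115)&(L[...,0]>.018)&(L[...,0]<.06)
q=(L[k][:,:2]*1000).astype(np.float32);print(len(q),cv2.minAreaRect(q),np.median(P[k][:,2]))"
```

```text
t 29.4833 pos [ 0.5395 -0.2198  0.0856] F tool [ 0.7607  1.093  -4.5159] T tool [-0.1719  0.0979  0.017 ] q [-33.803   32.9777  81.1785   0.0008  65.7754  11.1173] tilt [ 0.001  -0.0007 -1.    ] yyaw -44.9206281716587
34 [-6.5  1.8  8.8] | 40 [-6.2  1.8  8.9] | 46 [-6.2  2.   9.1] | 52 [-6.   2.3  9.3] | 58 [-5.9  2.4  9.5] | 64 [-8.1  1.7  9.6] | 70 [-5.4  2.6  9.8] | 76 [-4.   1.3  8.5] | 
2942 ((31.67212677001953, 0.40880298614501953), (13.912009239196777, 27.48374366760254), 89.11884307861328) 0.10914680797405407
```

Emit:
jog_arm:
  plan: "0 0 2 0 0 0 255;0 0 2 0 0 0 255;0 0 2 0 0 0 255;0 0 0 0 0 0 255;0 0 0 0 0 0 255"

```text
time_s: 29.95
position: [0.5394, -0.22, 0.0856]
tool_rot: [[0.776, 0.63, 0.001], [0.63, -0.776, -0.001], [0.0, 0.001, -1.0]]
ft_force: [0.5, -1.0, 5.1]
grip_width: 0.0124
gripper_force: 79.3
```

```bash
python3 -c "
from h import *
st()
im=imaging.get_image('wrist'); arm2(im)"
```

```text
t 29.95 pos [ 0.5394 -0.22    0.0856] F tool [-0.2542  1.1138 -5.0939] T tool [-0.3899 -0.0619  0.0415] q [-33.8123  32.9823  81.1822  -0.0227  65.768   17.1113] tilt [ 0.0008 -0.001  -1.    ] yyaw -50.914202953572726
34 [-6.4  1.7  8.7] | 40 [-6.3  1.6  8.9] | 46 [-6.1  2.2  9.1] | 52 [-5.9  2.1  9.4] | 58 [-5.7  2.3  9.5] | 64 [-8.2  1.5  9.7] | 70 [-5.1  2.7  9.8] | 76 [-4.5  1.5  7.9] |
```

Emit:
jog_arm:
  plan: "0 0 1 0 0 0 255;0 0 1 0 0 0 255;0 0 1 0 0 0 255;0 0 1 0 0 0 255;0 0 0 0 0 0 255;0 0 0 0 0 0 255"

```text
time_s: 30.5
position: [0.5394, -0.2201, 0.0855]
tool_rot: [[0.819, 0.574, 0.001], [0.574, -0.819, -0.001], [0.0, 0.001, -1.0]]
ft_force: [1.5, -2.2, 5.2]
grip_width: 0.0122
gripper_force: 79.3
```

```bash
python3 -c "
from h import *
st()
im=imaging.get_image('wrist'); arm2(im)"
```

```text
t 30.5 pos [ 0.5394 -0.2201  0.0855] F tool [-0.045   2.6312 -5.2164] T tool [-0.6598 -0.1465  0.0008] q [-33.8198  32.9885  81.177   -0.0298  65.7577  21.1502] tilt [ 0.0008 -0.0011 -1.    ] yyaw -54.957775147476994
34 [-6.7  1.5  8.8] | 40 [-6.3  1.6  8.9] | 46 [-6.3  2.   9. ] | 52 [-6.1  1.9  9.3] | 58 [-5.5  2.3  9.5] | 64 [-8.1  1.5  9.8] | 70 [-5.4  2.6  9.8] | 76 [-4.5  0.2  7.5] |
```

Emit:
jog_arm:
  plan: "0 0 1 0 0.03 0 255;0 0 1 0 0 0 255;0 0 1 0 0 0 255;0 0 1 0 0 0 255;0 0 0 0 0 0 255;0 0 0 0 0 0 255"

```text
time_s: 31.05
position: [0.5395, -0.2202, 0.0855]
tool_rot: [[0.857, 0.516, 0.001], [0.516, -0.857, -0.001], [-0.0, 0.001, -1.0]]
ft_force: [0.2, -2.1, 5.8]
grip_width: 0.0125
gripper_force: 79.3
```

```bash
python3 -c "
from h import *
st()
im=imaging.get_image('wrist'); arm2(im)"
```

```text
t 31.05 pos [ 0.5395 -0.2202  0.0855] F tool [-0.8783  1.9334 -5.8029] T tool [-0.5702 -0.1265 -0.1475] q [-33.8232  33.0069  81.1399  -0.0322  65.7927  25.1313] tilt [ 0.0006 -0.001  -1.    ] yyaw -58.94132802897349
34 [-6.3  1.5  8.7] | 40 [-6.5  1.7  8.7] | 46 [-6.8  1.5  8.8] | 52 [-5.9  2.4  9.1] | 58 [-6.2  1.9  9.2] | 64 [-8.1  1.3  9.4] | 70 [-5.5  2.1  9.5] | 76 [-4.9  0.1  7.1] |
```

Emit:
jog_arm:
  plan: "0 0 1 0 0.02 0 255;0 0 1 0 0 0 255;0 0 1 0 0 0 255;0 0 0 0 0 0 255;0 0 0 0 0 0 255"

```text
time_s: 31.52
position: [0.5396, -0.2204, 0.0855]
tool_rot: [[0.882, 0.47, 0.0], [0.47, -0.882, -0.001], [-0.0, 0.001, -1.0]]
ft_force: [-0.0, -2.0, 5.7]
grip_width: 0.0124
gripper_force: 79.4
```

```bash
python3 -c "
from h import *
st()
im=imaging.get_image('wrist'); arm2(im)"
```

```text
t 31.5167 pos [ 0.5396 -0.2204  0.0855] F tool [-0.9531  1.7315 -5.7475] T tool [-0.5095 -0.1025 -0.2049] q [-33.8306  33.0182  81.1171  -0.0342  65.8144  28.1189] tilt [ 0.0004 -0.0009 -1.    ] yyaw -61.93551901266327
34 [-7.1  1.   8.3] | 40 [-7.   1.1  8.4] | 46 [-6.8  1.3  8.5] | 52 [-6.5  1.3  8.5] | 58 [-6.6  1.6  8.7] | 64 [-8.   1.   8.8] | 70 [-6.3  1.6  8.9] | 76 [-5.4  0.1  7. ] |
```

Emit:
jog_arm:
  plan: "0 0 1 0 0.02 0 255;0 0 1 0 0 0 255;0 0 1 0 0 0 255;0 0 0 0 0 0 255;0 0 0 0 0 0 255"

```text
time_s: 31.98
position: [0.5396, -0.2204, 0.0855]
tool_rot: [[0.906, 0.424, 0.0], [0.424, -0.906, -0.001], [-0.0, 0.001, -1.0]]
ft_force: [0.6, -0.9, 5.6]
grip_width: 0.0122
gripper_force: 79.4
```

```bash
python3 -c "
from h import *
st()
im=imaging.get_image('wrist'); arm2(im)"
```

```text
t 31.9833 pos [ 0.5396 -0.2204  0.0855] F tool [ 0.1437  1.0686 -5.6161] T tool [-0.4245 -0.1313 -0.2519] q [-33.8354  33.0276  81.0956  -0.0331  65.8386  31.1003] tilt [ 0.0003 -0.0008 -1.    ] yyaw -64.92217572391934
34 [-6.9  0.8  8.3] | 40 [-6.8  1.1  8.4] | 46 [-7.   1.1  8.5] | 52 [-6.6  1.3  8.7] | 58 [-6.7  1.2  8.7] | 64 [-7.9  0.9  8.8] | 70 [-6.4  1.9  8.9] | 76 [-5.4  0.5  7.2] |
```

Emit:
jog_arm:
  plan: "0 0 -2 0 0.02 -0.1 255;0 0 -2 0 0 0 255;0 0 -2 0 0 0 255;0 0 -2 0 0 0 255;0 0 -2 0 0 0 255;0 0 0 0 0 0 255"

```text
time_s: 32.53
position: [0.5394, -0.2203, 0.0856]
tool_rot: [[0.818, 0.575, -0.001], [0.575, -0.818, 0.0], [-0.0, -0.001, -1.0]]
ft_force: [1.7, -2.5, -1.5]
grip_width: 0.0123
gripper_force: 78.9
```

```bash
python3 -c "
from h import *
st()
im=imaging.get_image('wrist'); arm2(im)"
```

```text
t 32.5333 pos [ 0.5394 -0.2203  0.0856] F tool [-0.0075  3.0141  1.4879] T tool [-0.5266  0.1148 -0.01  ] q [-33.8482  33.0334  81.0627  -0.0043  65.9604  21.0539] tilt [-0.0009  0.0005 -1.    ] yyaw -54.90038874968032
34 [-6.8  1.2  8.3] | 40 [-6.6  1.4  8.4] | 46 [-6.6  1.4  8.5] | 52 [-6.7  1.6  8.6] | 58 [-6.6  1.5  8.7] | 64 [-8.1  0.8  8.8] | 70 [-6.2  1.8  8.9] | 76 [-5.3  0.3  7.9] |
```

Arm stayed home and the torque is zero; lift straight up.

Emit:
jog_arm:
  plan: "0 0 0 0 0.03 -0.3 255;0 0 0 0 0 -0.6 255;0 0 0 0 0 -1 255;0 0 0 0 0 -1 255;0 0 0 0 0 -1.5 255;0 0 0 0 0 -2 255;0 0 0 0 0 -3 255;0 0 0 0 0 -3 255;0 0 0 0 0 -2 255;0 0 0 0 0 0 255"

```text
time_s: 33.42
position: [0.5407, -0.2208, 0.2361]
tool_rot: [[0.819, 0.573, 0.007], [0.573, -0.819, -0.004], [0.003, 0.008, -1.0]]
ft_force: [0.5, -0.5, -1.1]
grip_width: 0.0123
gripper_force: 78.9
```

```bash
python3 -c "
from h import *
st()
im=imaging.get_image('wrist'); arm2(im)
s=env.observe();P=cloud(im);L=(P-s['position'])@s['tool_rot']
k=(im['depth']>0)&(np.abs(L[...,1])<.02)&(np.abs(L[...,2]+.024)<.006)&(L[...,0]>.018)&(L[...,0]<.06)
q=(L[k][:,:2]*1000).astype(np.float32);print(len(q),cv2.minAreaRect(q),q.max(0),q.min(0))
go((.4943,.1558,.2245),-54.9)"
```

```text
t 33.4167 pos [ 0.5407 -0.2208  0.2361] F tool [0.1515 0.7058 1.0904] T tool [ 0.0163  0.0189 -0.0248] q [-33.8309  24.8722  68.557    0.0164  86.0943  21.1767] tilt [ 0.0071 -0.0044 -1.    ] yyaw -55.00936287459932
34 [-7.1  0.5  7.9] | 40 [-6.7  1.   8.2] | 46 [-7.3  0.8  8.3] | 52 [-6.9  0.8  8.4] | 58 [-6.5  1.   8.3] | 64 [-7.9  1.2  8.5] | 70 [-6.9  1.   8.7] | 76 [-4.5  0.3  6.4] | 
3076 ((31.8231258392334, 0.7148442268371582), (27.626169204711914, 14.087509155273438), 0.05557664856314659) [45.6331  7.7688] [18.0051 -6.3281]
yyaw -55.01214390041116 rz -0.11214390041115507 shift cm [ 17.8949 -33.4169   0.8725] tilt [ 0.0038 -0.0022 -1.    ] t 33.4667
```

Emit:
jog_arm:
  plan: "0 0 0 1 -1.8 0 255;0 0 0 1.6 -3 0 255;0 0 0 1.8 -3.4 0 255;0 0 0 1.8 -3.4 0 255;0 0 0 1.8 -3.4 0 255;0 0 0 1.8 -3.4 0 255;0 0 0 1.8 -3.4 0 255;0 0 0 1.8 -3.4 0 255;0 0 0 1.8 -3.4 0 255;0 0 0 1.6 -3 0 255"

```text
time_s: 34.3
position: [0.4946, 0.1369, 0.2295]
tool_rot: [[0.819, 0.574, -0.003], [0.574, -0.819, 0.0], [-0.002, -0.002, -1.0]]
ft_force: [0.1, 0.2, -2.2]
grip_width: 0.0126
gripper_force: 78.8
```

Emit:
jog_arm:
  plan: "0 0 7 1.1 -1.8 0 255;0 0 7 0 0 0 255;0 0 7 0 0 0 255;0 0 7 0 0 0 255;0 0 7 0 0 0 255;0 0 7 0 0 0 255;0 0 7 0 0 0 255;0 0 0 0 0 0 255"

```text
time_s: 34.97
position: [0.4941, 0.1557, 0.2294]
tool_rot: [[0.969, -0.247, -0.003], [-0.247, -0.969, -0.0], [-0.003, 0.001, -1.0]]
ft_force: [0.2, -0.2, -1.2]
grip_width: 0.0125
gripper_force: 78.8
```

```bash
python3 -c "
from h import *
st()
im=imaging.get_image('wrist'); save(im,'pics/w10.png')
P=cloud(im); z=P[...,2]; ok=im['depth']>0
m=ok&(np.hypot(P[...,0]-.494,P[...,1]-.156)<.02)&(z<.046-.006)
q=P[m]; print('hole',len(q),q.min(0) if len(q) else '',q.max(0) if len(q) else '')
t=ok&(np.abs(z-.0455)<.004)&(np.hypot(P[...,0]-.499,P[...,1]-.205)<.11)
print('stand top',cv2.minAreaRect((P[t][:,:2]*1000).astype(np.float32)))
try: print(bar(im,(.5043,.2549),.045))
except Exception as e: print(e)
go((.4943,.1558,.2361),-104)"
```

```text
t 34.9667 pos [0.4941 0.1557 0.2294] F tool [0.2501 0.1592 1.1586] T tool [-0.0499  0.0322 -0.0497] q [  4.376   18.7513  79.419    0.0097  81.9894 108.6463] tilt [-0.0028 -0.     -1.    ] yyaw -104.2716308941977
hole 105 [0.4889 0.1464 0.0077] [0.4981 0.1661 0.0118]
stand top ((498.765625, 205.79287719726562), (170.3345947265625, 70.5857925415039), 84.09295654296875)
(array([0.5041, 0.2547]), (60.16476058959961, 14.693890571594238), 7.849654197692871, np.int64(1716), np.float64(0.10682648148559865))
yyaw -103.8883552217239 rz 0.11164477827611563 shift cm [ 0.0014 -0.0114 -0.6572] tilt [-0.0023 -0.0001 -1.    ] t 35.0167
```

Emit:
jog_arm:
  plan: "0 0 0 -0.06 -0.04 2 255;0 0 0 0 0 3 255;0 0 0 0 0 2.5 255;0 0 0 0 0 2 255;0 0 0 0 0 1.5 255;0 0 0 0 0 1 255;0 0 0 0 0 0.8 255;0 0 0 0 0 0.5 255;0 0 0 0 0 0 255"

```text
time_s: 35.77
position: [0.494, 0.1562, 0.0964]
tool_rot: [[0.971, -0.241, -0.002], [-0.241, -0.971, -0.0], [-0.002, 0.001, -1.0]]
ft_force: [0.0, -0.7, -1.0]
grip_width: 0.0121
gripper_force: 78.8
```

```bash
python3 -c "
from h import *
st(); go((.4937,.156,.0836))"
```

```text
t 35.7667 pos [0.494  0.1562 0.0964] F tool [0.1651 0.6566 1.0055] T tool [-0.002  -0.0352 -0.046 ] q [  4.4346  26.9197  90.9577   0.004   62.2261 108.3581] tilt [-0.0018 -0.0001 -1.    ] yyaw -103.92528848297778
yyaw -103.92528848297778 rz -0.0 shift cm [-0.028   0.0258  1.2827] tilt [-0.0018 -0.0001 -1.    ] t 35.7667
```

Free in the hole; lower the last 12.8 mm, then release.

Emit:
jog_arm:
  plan: "0 0 0 0 0 0.5 255;0 0 0 0 0 0.4 255;0 0 0 0 0 0.25 255;0 0 0 0 0 0.12 255;0 0 0 0 0 0 255;0 0 0 0 0 0 255"

```text
time_s: 36.27
position: [0.4946, 0.1562, 0.0846]
tool_rot: [[0.97, -0.242, 0.0], [-0.242, -0.97, 0.0], [0.0, -0.0, -1.0]]
ft_force: [0.1, 0.4, -0.5]
grip_width: 0.0126
gripper_force: 78.9
```

```bash
python3 -c "
from h import *
st()"
```

```text
t 36.2667 pos [0.4946 0.1562 0.0846] F tool [ 0.0385 -0.3863  0.5188] T tool [-0.0098 -0.0287  0.0099] q [  4.4368  27.8575  91.7396   0.0023  60.3939 108.4485] tilt [ 0.0002  0.     -1.    ] yyaw -104.0128378422585
```

Emit:
jog_arm:
  plan: "0 0 0 0 0 0.1 255;0 0 0 0 0 0.05 255;0 0 0 0 0 0 255;0 0 0 0 0 0 120;0 0 0 0 0 0 120;0 0 0 0 0 0 120;0 0 0 0 0 0 120;0 0 0 0 0 0 120"

```text
time_s: 36.93
position: [0.4945, 0.1562, 0.083]
tool_rot: [[0.97, -0.242, -0.0], [-0.242, -0.97, -0.0], [-0.0, 0.0, -1.0]]
ft_force: [-1.6, 0.3, -0.2]
grip_width: 0.0449
gripper_force: 0.0
```

Emit:
jog_arm:
  plan: "0 0 0 0 0 -1 120;0 0 0 0 0 -2 120;0 0 0 0 0 -3 120;0 0 0 0 0 -3 120;0 0 0 0 0 -3 120;0 0 0 0 0 -3 120;0 0 0 0 0 -1 120;0 0 0 0 0 0 120;0 0 0 0 0 0 120"

```text
time_s: 37.68
position: [0.4943, 0.1562, 0.2427]
tool_rot: [[0.97, -0.242, -0.0], [-0.242, -0.97, 0.0], [-0.0, 0.0, -1.0]]
ft_force: [-0.0, -0.1, -1.3]
grip_width: 0.0452
gripper_force: 0.0
```

```bash
python3 -c "
from h import *
st()
im=imaging.get_image('wrist'); save(im,'pics/w11.png')
print(bar(im,(.494,.156))); print(bar(im,(.5043,.2549),.045))
im=imaging.get_image('top'); print(bar(im,(.4895,.154))); arm2(im,(.535,-.2215))
for n in ('jar','mug','tin'):
    print(n,[(round(o['confidence'],2),o['at']) for o in models.tip_of('top',n)[:1]])
cv2.imwrite('pics/c11.png',np.hstack([cv2.resize(cv2.imread('pics/w11.png')[80:400,100:500],(400,320)),cv2.resize(im['pixels'][190:270,350:450,::-1],(400,320))]))"
```

```text
t 37.6833 pos [0.4943 0.1562 0.2427] F tool [0.0303 0.1447 1.296 ] T tool [ 0.0296 -0.0635 -0.0368] q [  4.4348  18.1515  78.0523   0.0001  83.7976 108.4543] tilt [-0.  0. -1.] yyaw -104.01945636419512
(array([0.4951, 0.1584]), (13.942968368530273, 89.39117431640625), -14.312675476074219, np.int64(1952), np.float64(0.10706539749893457))
(array([0.5043, 0.255 ]), (59.73878479003906, 14.788336753845215), 7.9361419677734375, np.int64(1551), np.float64(0.10683435671659769))
(array([0.5302, 0.1405]), (0.0, 0.0), -90.0, np.int64(1), np.float64(0.10928647203901876))
34 [-6.   2.3  6.9] | 40 [-4.6  0.2  8.5] | 46 [-6.4 -0.9  6.5] | 52 [-5.   1.5  7.8] | 58 [-4.4  1.3  6.9] | 64 [-7.5  2.4  8.5] | 
jar [(0.82, [264.1, 170.3])]
mug [(0.64, [178.5, 186.4])]
tin [(0.82, [473.0, 319.0])]
```

View pics/c11.png

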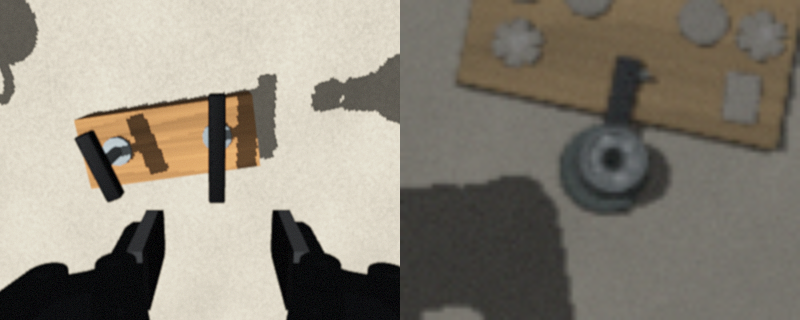

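```bash
python3 -c "
from rig import job
print(job.close_job())"
```

```text
the job is handed in; nothing more can be done
None
```

I turned the clamp clockwise until its arm stopped moving, resting at the stop pin. The larger key is back fully down and upright in its original hole, and the job is handed in at about 38 s; no verdict came back. On the first push the key probably jumped past one flat of the socket at the stop. The arm then slipped back slightly, so I regripped and turned it home again. Both turns used only the key, and the arm stayed put as I lifted the key out. The small key, jar and mug are where they were; I did not compare the tin's position before and after.

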